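Pack the shoe-care carton and roll it into its cubby

ROBOT

A 6-joint arm with a two-finger parallel gripper is mounted at the origin on the work surface. World frame = base frame: x ahead of the robot, y to its left, z up, the work surface at z = 0. Lengths are in m, angles in degrees, forces in N, time in s.
With the tool pointing down it reaches from about 0.3 to 0.75 m from the base axis. Payload 8.5 kg.
Tool frame: the origin (TCP) lies at the very end of the fingers, on their centre line; the grasp point (between the pads) lies 19 mm behind it; z points along the fingers, y is the direction in which the jaws open and shut (so a half turn about z gives the same grasp; the last joint's range is limited). The gripper opens to 85 mm and grips with 20 to 120 N. Pads are 22 mm wide; open, the fingers measure 114 mm over their backs; the gripper's body (76 mm by 85 mm) begins 54 mm behind the grasp point. The pads swing forward as they close: fully open they stand 13 mm farther back than shut.
Start: joints at [-84.586, 21.807, 74.336, -0, 83.858, -12.336], TCP at [0.168, -0.524, 0.231] pointing down, gripper open.
Joint ranges: [-178.18, 178.18], [-50.72, 133.34], [12.68, 142.11], [-81.47, 261.47], [9.98, 163.14], [-165.26, 165.26]. Speed limits (degrees/s): [136.94, 136.94, 180, 180, 180, 180].

INTERFACE

Orientations are given as a 3x3 rotation matrix whose columns are the frame's x, y, z axes.
In Python, from rig import status, vision, env gives the robot as it stands.
- The arm moves only by the tool send_rows, never from a script. Its argument "targets" is a list of rows, each a list of 7 numbers: the shift along the tool's x, y, z in units of 50 mm (1.0 is 50 mm), then the turn, a rotation vector about the tool's x, y, z in units of 8 degrees (1.0 is 8 degrees), then the finger opening in mm, from 0 to 85.4. A call has 1 to 5 rows; each row is the pose to reach, as a shift and turn from the pose commanded when the call began, along the tool's axes at that moment; what a row does not reach only later rows make up. A row lasts 1/8 s, in which the tool goes at most 62.5 mm and 10.7 degrees, less where a joint would pass 70% of its speed; a pose out of reach is approached as far as the arm can. A call with a gripper value outside its range is refused whole. The fingers move at their own pace and stop on an object; "grip_force" is the grip in N (left out, the last holds). Time passes only in rows, so rows that repeat a pose let the fingers close. It gives the time, the measured TCP pose, the force and the opening at its end, in the units of the state.
- status.observe(): the state, without advancing time (a new reading comes with each control period).
- vision.get_image(name): name is "scene" or "top"; returns (picture, depth): 400x640x3 uint8, red, green, blue; 400x640 float32, m along the optical axis (not along the pixel's ray), 0 where there is no reading.
- vision.camera_model(name): a dict with "camera_matrix" (3x3 intrinsics, pixels), "dist" ([k1, k2, p1, p2, k3] as OpenCV has them; the pictures are not rectified), "view" (4x4, takes a point from world to camera coordinates). Camera axes: x right, y down, z forward; pixel columns grow to the right and rows downward; lengths in m; the calibration is good to about 2 mm. A picture is of the moment at which its call begins. camera_model takes no time and is no camera call.
- env.close_job(): hands the job in, once; it reports no verdict.
Trained networks look in the newest picture that a camera, given by its name, has taken for a name from the list of things; names that differ only in an ending like _2 or _b are one class to them, and where a whole thing is asked for, a point or a joint stands for the part that bears it (a point fixed in the world has none). Each returns a list of dicts, best first, with "p" (0 to 1); they miss things now and then, are a little off and sometimes report something else, mostly with a low value. They report only what shows in the picture. A call takes as long as a camera call. They do not tell look-alikes from the thing itself.
- vision.masks_of(camera, label): "pixels" (400x640 bool, what is visible of it) and "extent" ([left, top, right, bottom] in pixels, round what is visible of it).
The state is a dict: "time_s": time; "q": joint angles; "qvel": joint speeds; "joint_efforts": joint torques, N m; "position": TCP position; "tool_rot": TCP orientation; "ft_force": force on the tool from outside, world axes, zero at the start; "wrist_torque": the same for the moment, N m; "grip_width": finger opening in m.
Only numpy, scipy, OpenCV 4.12 (cv2) and the standard library are available. Lean on these libraries where they do the work, as an engineer would, in place of code of your own. Each camera call takes 0.05 s, during which the arm holds its last target.

TASK

Put the shoe-care kit away: pull every shoehorn and brush that is there out of the upright holder block and lay it down inside the open carton on the roller track, with every polish tin from the dresser top in the carton too, nothing standing up out of it. Then swing the steel keeper arm out of the way if it bars the lane, push the carton along the rollers into the cubby until it is fully home against the back stop, and swing the keeper shut across the lane behind it. The carton stays on its rollers throughout, and the watch case and the scent bottle are left where they are.

Things in the scene. Friction and masses are not known exactly. Their poses are not given: they have to be found in the camera images.
- track: roller track with cubby, fixed on the dresser top, placed differently each time. Origin on the dresser top under the middle of the lane; y runs along the lane to the cubby, x across it, away from the robot. 600 long (y -300 to +300). Side rails: inner faces x = -80 and +80, outer -92 and +92, tops 62 high. 13 free rollers 24 across, 46.5 apart, along the whole lane and cubby, tops 42 high
- back_stop (a point): middle of the cubby's back stop face, at roller-top height: in the track's frame x = 0, y = +285, z = 42. Fully home, the carton's front wall touches it: carton centre at track y = +185, rear wall at y = +85
- cubby_edge (a point): middle of the front edge of the cubby's wooden top, on its underside: track x = 0, y = +157, z = 162. The top reaches from there to y = +301, x -106 to +106, upper face 178 high, carried by a near side wall (x -104 to -92) and two far posts; from y = +157 back to -300 the lane is open above. The home carton stands 72 out from under it
- carton: open cardboard carton on the rollers, 150 (x) by 200 (y, along the lane) by 70 high, walls and floor 4 thick; origin at the centre of its underside, 42 above the dresser. Starts with its centre at track y -190 to -155, 5 play to each rail. About 400 g empty. Rolls when pushed at its rear (-y) wall with a newton or two (loaded, a little more) and stays where it is left
- keeper (a joint): angle of the keeper, a steel arm swinging level about an upright pivot beside the lane. 0 = shut, straight across the lane (track +x) just behind the home carton; it opens away from the cubby, round towards track -y, to 1.6 = fully open, along the near rail. Stays where left (0.03 N m friction). The carton passes only if it is open beyond about 1.45. Starts at 0 to 0.6
- keeper_pivot (a point): point on the keeper's pivot axis at mid-height of the arm, 86 above the dresser; track x = -98, y = +66. The arm is 12 thick, 22 high (75 to 97 above the dresser) and reaches 100 from the pivot
- keeper_tip (a point): free end of the keeper arm, at mid-height
- stand: fixed wooden holder block 116 (x) by 112 (y) by 70 high; origin at the centre of its underside. Four upright wells 23 (x) by 43 (y), 58 deep, at x -33 or +33, y -26 or +26; each may hold one shoehorn or brush, handle up, its thin side along the block's x, standing on the well floor 12 above the dresser, its top about 177 up; it has some play and may lean up to 15 degrees
- horn1_mid (a point): shoehorn, 165 long; this point is at mid-length on its axis, z runs along it and points up to the handle end while it stands in the holder. Handle: wooden, 12 thick (x) by 24 wide (y), over the last 68 of its length (z +14 to +82); below it a steel scoop blade 37 wide and about 10 deep to z -82. About 80 g. May be absent
- horn2_mid (a point): shoehorn, 165 long; this point is at mid-length on its axis, z runs along it and points up to the handle end while it stands in the holder. Handle: wooden, 12 thick (x) by 24 wide (y), over the last 68 of its length (z +14 to +82); below it a steel scoop blade 37 wide and about 10 deep to z -82. About 80 g. May be absent
- brush1_mid (a point): polish applicator brush, 165 long; this point is at mid-length on its axis, z runs along it and points up to the handle end while it stands in the holder. Handle: wooden, 14 thick (x) by 20 wide (y), from z -40 to z +82; below it the head, 18 thick by 36 wide, down to z -82. About 60 g. May be absent
- brush2_mid (a point): polish applicator brush, 165 long; this point is at mid-length on its axis, z runs along it and points up to the handle end while it stands in the holder. Handle: wooden, 14 thick (x) by 20 wide (y), from z -40 to z +82; below it the head, 18 thick by 36 wide, down to z -82. About 60 g. May be absent
- tin1: flat round tin of shoe polish, 60 across, 26 high, lying on the dresser top (z = 0); origin at the centre of its underside. About 90 g. May be absent
- tin2: flat round tin of shoe polish, 60 across, 26 high, lying on the dresser top (z = 0); origin at the centre of its underside. About 90 g. May be absent
- watch_case: bystander, to be left alone: small wooden watch case 75 by 85 by 50 high, origin under its middle
- scent: bystander, to be left alone: small amber glass scent bottle, 48 across, 120 high, origin under its middle
Not all that is in view belongs to the job. What is shaped like the part that bears brush2_mid but red is not meant. Leave any purple or red look-alike of the carton alone.

How it is judged (in metres and radians):
On the way, in this order (a step that is already met when the one before it is completed fails the run):
1. every shoehorn, brush and tin that is there lies inside the carton, while the carton is still outside the cubby (x of horn1_mid in the frame of carton between -0.073 and 0.073 m and y of horn1_mid in the frame of carton between -0.098 and 0.098 m and z of horn1_mid in the frame of carton between -0.002 and 0.062 m and angle between horn1_mid's own z axis and vertical between 1.12 and 2.02 rad and x of horn2_mid in the frame of carton between -0.073 and 0.073 m and y of horn2_mid in the frame of carton between -0.098 and 0.098 m and z of horn2_mid in the frame of carton between -0.002 and 0.062 m and angle between horn2_mid's own z axis and vertical between 1.12 and 2.02 rad and x of brush1_mid in the frame of carton between -0.073 and 0.073 m and y of brush1_mid in the frame of carton between -0.098 and 0.098 m and z of brush1_mid in the frame of carton between -0.002 and 0.062 m and angle between brush1_mid's own z axis and vertical between 1.12 and 2.02 rad and x of brush2_mid in the frame of carton between -0.073 and 0.073 m and y of brush2_mid in the frame of carton between -0.098 and 0.098 m and z of brush2_mid in the frame of carton between -0.002 and 0.062 m and angle between brush2_mid's own z axis and vertical between 1.12 and 2.02 rad and x of tin1 in the frame of carton between -0.073 and 0.073 m and y of tin1 in the frame of carton between -0.098 and 0.098 m and z of tin1 in the frame of carton between -0.002 and 0.062 m and x of tin2 in the frame of carton between -0.073 and 0.073 m and y of tin2 in the frame of carton between -0.098 and 0.098 m and z of tin2 in the frame of carton between -0.002 and 0.062 m and y of carton in the frame of track below 0.06 m), for 0.2 s.
2. the carton has been pushed along the rollers fully home against the back stop (y of carton in the frame of track above 0.177 m and z of carton in the frame of track below 0.052 m), for 0.2 s.
3. the keeper is swung shut behind the carton (all of step 2 and value of joint keeper below 0.15 rad), for 0.2 s.
At the end, for the whole second after the job is handed in: every tool and tin present is inside the carton, its origin at most 62 mm above the carton's underside, shoehorns and brushes within about 25 degrees of level; the carton is on the rollers within 8 mm of the back stop; the keeper is within 0.15 rad of shut; all at rest (all of step 3 and x of horn1_mid in the frame of carton between -0.073 and 0.073 m and y of horn1_mid in the frame of carton between -0.098 and 0.098 m and z of horn1_mid in the frame of carton between -0.002 and 0.062 m and angle between horn1_mid's own z axis and vertical between 1.12 and 2.02 rad and x of horn2_mid in the frame of carton between -0.073 and 0.073 m and y of horn2_mid in the frame of carton between -0.098 and 0.098 m and z of horn2_mid in the frame of carton between -0.002 and 0.062 m and angle between horn2_mid's own z axis and vertical between 1.12 and 2.02 rad and x of brush1_mid in the frame of carton between -0.073 and 0.073 m and y of brush1_mid in the frame of carton between -0.098 and 0.098 m and z of brush1_mid in the frame of carton between -0.002 and 0.062 m and angle between brush1_mid's own z axis and vertical between 1.12 and 2.02 rad and x of brush2_mid in the frame of carton between -0.073 and 0.073 m and y of brush2_mid in the frame of carton between -0.098 and 0.098 m and z of brush2_mid in the frame of carton between -0.002 and 0.062 m and angle between brush2_mid's own z axis and vertical between 1.12 and 2.02 rad and x of tin1 in the frame of carton between -0.073 and 0.073 m and y of tin1 in the frame of carton between -0.098 and 0.098 m and z of tin1 in the frame of carton between -0.002 and 0.062 m and x of tin2 in the frame of carton between -0.073 and 0.073 m and y of tin2 in the frame of carton between -0.098 and 0.098 m and z of tin2 in the frame of carton between -0.002 and 0.062 m and linear speed of carton below 0.02 m/s); the robot touches nothing.
It fails at once if the carton is lifted off its rollers or tipped (z of carton in the frame of track above 0.062 m or angle between carton's own z axis and vertical above 0.2 rad).
It fails at once if the watch case or the scent bottle is moved more than 3 cm (distance of any of watch_case, scent from where it was at the start of the episode above 0.03 m).
Of horn1, horn2, brush1, brush2 only 3 to 4 are there at a start; the rules pass over those that are not, and their reading is None.
Of tin1, tin2 only 1 to 2 are there at a start; the rules pass over those that are not, and their reading is None.
At some moment in a run one of tin1, tin2 may be knocked a few centimetres aside while the robot is not near it.
It also fails if it takes over 210 s, if anything falls off the work surface, if the arm or the gripper's body presses on something with over 40 N, if the wrist force passes 120 N, or if a joint passes its speed limit or range.

## Working session

There is one attempt and no reset: what is moved stays moved. The work goes in short steps, Python scripts to look and compute and a tool call to move; the robot and the scene stay as the last step left them, time stands still between calls to the robot, and variables do not carry over. Pictures are saved under pics/ and viewed, and the job is handed in when it is done.

Besides the shell and the picture viewer there is one more tool, called after "Call:" as name([rows], argument=value, ...), one row to a line, values as JSON. send_rows: Moves the arm, as the interface text tells. Its arguments: {"type":"object","properties":{"targets":{"type":"array","items":{"type":"array","items":{"type":"number"}}},"grip_force":{"type":"number"}},"required":["targets"]}

```bash
ls -la; mkdir -p pics
python3 - <<'E'
from rig import status, vision, env
import cv2,json
s=status.observe();print(s)
for n in("scene","top"):
    p,d=vision.get_image(n);cv2.imwrite(f"pics/{n}0.png",p[:,:,::-1])
    m=vision.camera_model(n);print(n,m)
E
```

```text
total 12
drwxr-xr-x  3 agent agent 4096 Dec  7 05:14 .
drwxr-xr-x 23 root  root  4096 Dec  7 05:14 ..
drwxr-xr-x  2 agent agent 4096 Dec  7 05:14 pics
{'time_s': 0.0, 'q': array([-8.45852518e+01,  2.18432108e+01,  7.43861584e+01,  1.00005371e-03,
        8.38566674e+01, -1.23358634e+01]), 'qvel': array([ 0.03046718,  0.02287239, -0.0367565 ,  0.00201481, -0.02543271,
        0.1262034 ]), 'joint_efforts': array([ 1.41923116e-03, -4.48457122e+01, -2.31277496e+01, -1.12355183e-04,
        4.77258145e-03, -5.96892733e-06]), 'position': array([ 0.16765422, -0.52351879,  0.23068269]), 'tool_rot': array([[ 9.52393140e-01,  3.04872582e-01, -1.24423299e-04],
       [ 3.04872420e-01, -9.52392024e-01,  1.49655828e-03],
       [ 3.37759830e-04, -1.46324508e-03, -9.99998872e-01]]), 'ft_force': array([-0.67654606, -0.2662401 , -0.29066207]), 'wrist_torque': array([-0.00197698,  0.02904638, -0.02173784]), 'grip_width': 0.08551204696506144}
scene {'camera_matrix': array([[502.90697401,   0.        , 314.19782615],
       [  0.        , 502.90697401, 200.20059667],
       [  0.        ,   0.        
[... 162 characters left out ...]
],
       [ 0.57871927, -0.47429725, -0.66342002, -0.22976357],
       [-0.50416802,  0.43133619, -0.74817357,  1.76887876],
       [ 0.        ,  0.        ,  0.        ,  1.        ]])}
top {'camera_matrix': array([[363.84051844,   0.        , 322.38439937],
       [  0.        , 363.84051844, 197.63138422],
       [  0.        ,   0.        ,   1.        ]]), 'dist': array([-0.06414487,  0.        ,  0.        ,  0.        ,  0.        ]), 'view': array([[-0.00368133, -0.99989378,  0.01410263, -0.05090181],
       [-0.99709703,  0.00259775, -0.07609705,  0.49482613],
       [ 0.07605234, -0.01434183, -0.99700068,  1.30193786],
       [ 0.        ,  0.        ,  0.        ,  1.        ]])}
```

View pics/scene0.png

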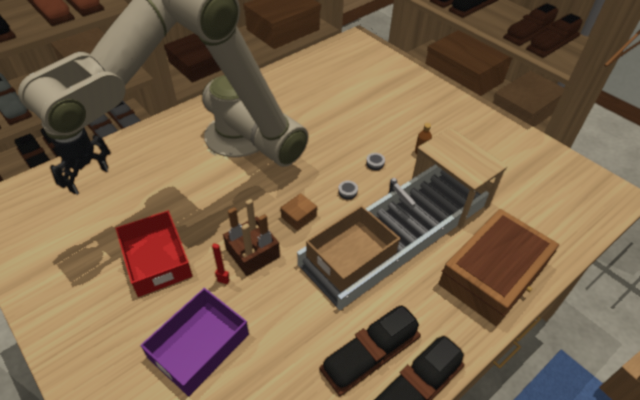

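View pics/top0.png

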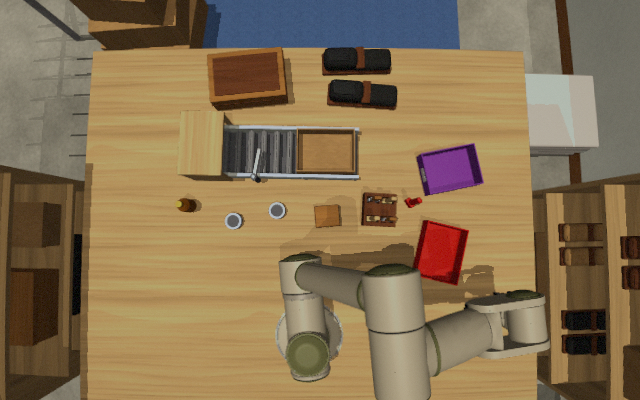

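```bash
cat > h.py <<'E'
from rig import status, vision, env
import numpy as np, cv2
CM={n:vision.camera_model(n) for n in("scene","top")}
def cloud(n,d):
    m=CM[n];v,u=np.mgrid[0:400,0:640]
    p=cv2.undistortPoints(np.stack([u.ravel(),v.ravel()],1).astype(np.float32)[:,None],m["camera_matrix"],m["dist"]).reshape(400,640,2)
    c=np.dstack([p*d[...,None],d]); V=m["view"]
    w=(c-V[:3,3])@V[:3,:3]
    w[d<=0]=np.nan
    return w
def proj(n,P):
    m=CM[n];V=m["view"];r=cv2.Rodrigues(V[:3,:3])[0]
    return cv2.projectPoints(np.atleast_2d(np.asarray(P,float)),r,V[:3,3],m["camera_matrix"],m["dist"])[0][:,0]
def crop(n,img,box,k,name):
    l,t,r,b=box;c=cv2.resize(img[t:b,l:r,::-1],None,fx=k,fy=k,interpolation=cv2.INTER_CUBIC);cv2.imwrite(f"pics/{name}.png",c)
def Rz(a): c,s=np.cos(a),np.sin(a);return np.array([[c,-s,0],[s,c,0],[0,0,1]])
E
python3 - <<'E'
from h import *
for n in("top","scene"):
    p,d=vision.get_image(n);np.savez(f"pics/{n}0.npz",p=p,d=d);w=cloud(n,d)
    for l in ["track","carton","stand","keeper","horn1_mid","brush1_mid","tin1","watch_case","scent"]:
        for o in vision.masks_of(n,l):
            if o["p"]<.3: continue
            m=o["pixels"];q=w[m];q=q[np.isfinite(q[:,0])]
            print(n,l,round(o["p"],2),o["extent"],m.sum(),"med",np.median(q,0).round(3),"zmax",np.percentile(q[:,2],95).round(3))
            np.save(f"pics/m_{n}_{l}_{int(o['extent'][0])}_{int(o['extent'][1])}.npy",m)
    if n=="top": crop(n,p,(350,180,430,240),8,"standtop")
    else: crop(n,p,(190,190,330,300),5,"standscene")
E
ls pics
```

```text
top track 0.68 [177.3, 108.4, 359.7, 180.5] 7812 med [0.656 0.263 0.058] zmax 0.179
top track 0.54 [250.1, 151.4, 260.6, 180.9] 154 med [0.599 0.178 0.095] zmax 0.103
top carton 0.94 [415.1, 143.1, 484.6, 193.1] 2563 med [ 0.599 -0.525  0.004] zmax 0.068
top carton 0.8 [413.9, 221.8, 468.4, 286.6] 2600 med [ 0.298 -0.484  0.005] zmax 0.067
top carton 0.79 [294.4, 127.6, 354.7, 175.7] 2732 med [ 0.661 -0.062  0.046] zmax 0.111
top stand 0.78 [360.6, 193.4, 396.8, 228.3] 767 med [ 0.447 -0.246  0.068] zmax 0.073
top keeper 0.67 [253.6, 150.4, 258.4, 180.7] 121 med [0.594 0.178 0.096] zmax 0.103
top horn1_mid 0.63 [367.6, 195.8, 380.3, 201.4] 41 med [ 0.481 -0.225  0.161] zmax 0.178
top tin1 0.8 [269.3, 200.8, 284.3, 215.2] 194 med [0.45  0.111 0.025] zmax 0.03
top tin1 0.54 [225.0, 210.9, 240.3, 228.5] 242 med [0.411 0.27  0.025] zmax 0.029
top watch_case 0.86 [315.2, 204.9, 343.2, 226.3] 540 med [ 0.429 -0.065  0.048] zmax 0.053
top scent 0.79 [175.8, 198.4, 197.3, 213.5] 242 med [0.465 0.425 0.078] zmax 0.12
scene track 0.57 [295.7, 128.0, 506.3, 311.9] 11098 med [0.68  0.273 0.044] 
[... 1439 characters left out ...]
7_207.npy
m_scene_horn1_mid_258_214.npy
m_scene_horn1_mid_296_130.npy
m_scene_keeper_297_128.npy
m_scene_keeper_386_178.npy
m_scene_scent_244_203.npy
m_scene_scent_414_123.npy
m_scene_stand_224_228.npy
m_scene_tin1_304_205.npy
m_scene_tin1_337_179.npy
m_scene_tin1_366_149.npy
m_scene_track_295_128.npy
m_scene_watch_case_281_194.npy
m_top_carton_294_127.npy
m_top_carton_413_221.npy
m_top_carton_415_143.npy
m_top_horn1_mid_367_195.npy
m_top_keeper_253_150.npy
m_top_scent_175_198.npy
m_top_stand_360_193.npy
m_top_tin1_225_210.npy
m_top_tin1_269_200.npy
m_top_track_177_108.npy
m_top_track_250_151.npy
m_top_watch_case_315_204.npy
scene0.npz
scene0.png
standscene.png
standtop.png
top0.npz
top0.png
```

View pics/standscene.png

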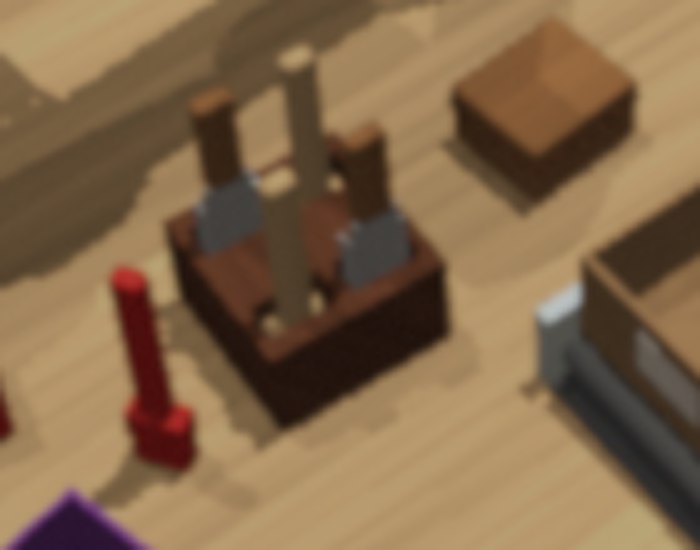

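View pics/standtop.png

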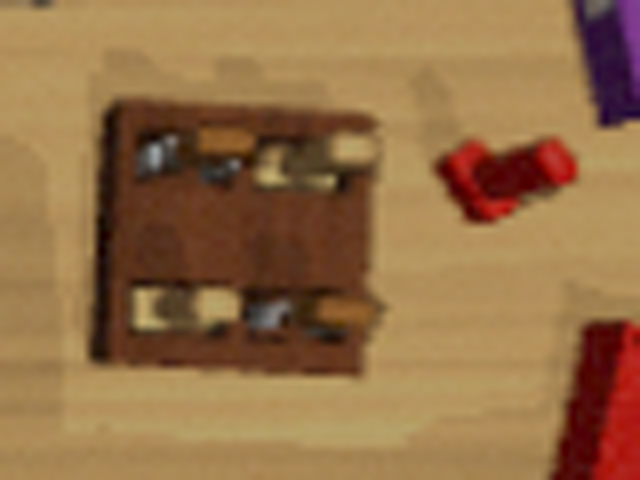

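```bash
cat > fit.py <<'E'
from h import *
W={n:cloud(n,np.load(f"pics/{n}0.npz")["d"]) for n in("top","scene")}
def pts(box,zr,ns=("top","scene")):
    o=[]
    for n in ns:
        w=W[n].reshape(-1,3);x0,x1,y0,y1=box
        k=(w[:,0]>x0)&(w[:,0]<x1)&(w[:,1]>y0)&(w[:,1]<y1)&(w[:,2]>zr[0])&(w[:,2]<zr[1]);o.append(w[k])
    return o
def rect(p):
    r=cv2.minAreaRect((p[:,:2]*1000).astype(np.float32));return np.round(r[0],1),np.round(r[1],1),round(r[2],2)
if __name__=="__main__":
    for nm,b,z in [("cubbytop",(.5,.85,.2,.5),(.168,.188)),("railtops",(.5,.85,-.2,.5),(.056,.067)),("cartonrim",(.55,.78,-.25,.15),(.104,.120)),("standtop",(.37,.53,-.33,-.15),(.064,.076)),("keeper",(.5,.75,.08,.24),(.09,.103)),
      ("tinA",(.37,.5,.05,.16),(.018,.035)),("tinB",(.37,.5,.2,.33),(.018,.035)),("case",(.35,.5,-.15,0),(.043,.058))]:
        for n,p in zip(("top","scene"),pts(b,z)):
            if len(p)>5: print(nm,n,len(p),rect(p),p.mean(0).round(4), np.median(p[:,2]).round(4))
    for n,p in zip(("top","scene"),pts((.36,.54,-.37,-.13),(.085,.2))):
        print(n,len(p))
        for a in np.arange(.085,.18,.01):
            q=p[(p[:,2]>=a)&(p[:,2]<a+.01)]
            print(round(a,3),[tuple((v*1000).round().astype(int)) for v in q[np.lexsort((q[:,1]>-.25,q[:,0]>.45))][:,:2]][:40])
E
python3 fit.py
```

```text
cubbytop top 2811 (array([665.3, 346. ]), array([146.7, 212.7]), 88.63) [0.6638 0.3451 0.1768] 0.1768
cubbytop scene 2725 (array([667.7, 346.7]), array([152.4, 215.3]), 88.89) [0.6726 0.343  0.1764] 0.1766
railtops top 1033 (array([704.5,  91. ]), array([615.6, 343.8]), 84.57) [0.6676 0.0605 0.0611] 0.0611
railtops scene 1647 (array([678.4, 107.3]), array([613.5, 344.5]), 89.85) [0.6883 0.0683 0.0611] 0.061
cartonrim top 314 (array([654. , -61.2]), array([198.6, 152. ]), 89.47) [ 0.6507 -0.0598  0.1104] 0.1104
cartonrim scene 617 (array([654.8, -60.3]), array([204.5, 153.8]), 89.9) [ 0.6571 -0.0643  0.1098] 0.1099
standtop top 673 (array([ 449.9, -253. ]), array([112.9, 116.4]), 86.15) [ 0.4492 -0.2512  0.0689] 0.0687
standtop scene 773 (array([ 453. , -250.9]), array([113.5, 120.2]), 87.32) [ 0.4633 -0.2604  0.0696] 0.0697
keeper top 126 (array([606.3, 176.1]), array([ 21.8, 111.8]), 76.33) [0.6049 0.1782 0.096 ] 0.0957
keeper scene 152 (array([608.3, 176.2]), array([ 23.8, 115.7]), 74.77) [0.6082 0.1779 0.0959] 0.096
tinA top 221 (array([450.1, 113. ]), array([58.1, 54.7]), 0.93) [
[... 20166 characters left out ...]
-286)), (np.int64(415), np.int64(-216)), (np.int64(416), np.int64(-223)), (np.int64(418), np.int64(-221)), (np.int64(418), np.int64(-218)), (np.int64(420), np.int64(-216)), (np.int64(417), np.int64(-226)), (np.int64(418), np.int64(-224)), (np.int64(420), np.int64(-222)), (np.int64(424), np.int64(-222)), (np.int64(424), np.int64(-218)), (np.int64(418), np.int64(-231)), (np.int64(421), np.int64(-229)), (np.int64(421), np.int64(-226)), (np.int64(424), np.int64(-225)), (np.int64(425), np.int64(-223)), (np.int64(428), np.int64(-221)), (np.int64(425), np.int64(-229)), (np.int64(479), np.int64(-273)), (np.int64(483), np.int64(-272)), (np.int64(479), np.int64(-279)), (np.int64(482), np.int64(-278))]
```

```bash
cat > plan.py <<'E'
from h import *
from scipy.spatial.transform import Rotation as Ro
def Rt(yaw,tilt=0,roll=0):
    y=np.array([np.cos(np.radians(yaw)),np.sin(np.radians(yaw)),0]);z=np.array([0,0,-1.]);x=np.cross(y,z)
    return np.c_[x,y,z]@Ro.from_euler('yx',[tilt,roll],degrees=True).as_matrix()
def go(pos,R,grasp=False,s=None):
    s=s or status.observe();R0=s["tool_rot"];u,_,v=np.linalg.svd(R0);R0=u@v
    pos=np.asarray(pos,float)+ (R[:,2]*.019 if grasp else 0)
    d=R0.T@(pos-s["position"])/.05; r=Ro.from_matrix(R0.T@R).as_rotvec(degrees=True)/8
    print("row",[*d.round(2),*r.round(2)],"rows>=",np.ceil(max(np.linalg.norm(d)*50/62.5,np.linalg.norm(r)*8/10.7)),"t",round(s["time_s"],2),"tcp",pos.round(3))
def st():
    s=status.observe();print("t",round(s["time_s"],2),"q",s["q"].round(1),"p",s["position"].round(4),"z",s["tool_rot"][:,2].round(3),"y",s["tool_rot"][:,1].round(3),"F",s["ft_force"].round(1),"g",round(s["grip_width"]*1000,1))
E
python3 - <<'E'
from plan import *
R=Rt(-3.3,-35)
print(R.round(2))
go([.419,-.2235,.145]-R[:,2]*.10,R,True)
# rail yaw fit
from fit import *
for n,p in zip(("top","scene"),pts((.56,.595,-.17,.19),(.055,.067))):
    print(n,len(p),np.polyfit(p[:,1],p[:,0],1))
for n,p in zip(("top","scene"),pts((.73,.77,-.17,.19),(.055,.067))):
    print(n,len(p),np.polyfit(p[:,1],p[:,0],1))
E
```

```text
[[ 0.05  1.   -0.03]
 [ 0.82 -0.06 -0.57]
 [-0.57  0.   -0.82]]
row [np.float64(6.95), np.float64(-5.05), np.float64(0.4), np.float64(-2.63), np.float64(-3.83), np.float64(-8.34)] rows>= 8.0 t 1.1 tcp [ 0.422 -0.177  0.211]
top 388 [0.01484872 0.57219293]
scene 309 [-0.0092028   0.58002916]
top 236 [0.00768709 0.74544227]
scene 636 [0.02445243 0.74494533]
```

Call:
send_rows([
  [6.95,-5.05,0.0,-2.63,-3.83,-8.34,45],
  [6.95,-5.05,0.0,-2.63,-3.83,-8.34,45],
  [6.95,-5.05,0.0,-2.63,-3.83,-8.34,45],
  [6.95,-5.05,0.4,-2.63,-3.83,-8.34,45],
  [6.95,-5.05,0.4,-2.63,-3.83,-8.34,45],
])

```text
time_s: 1.72
position: [0.3532, -0.2705, 0.2215]
tool_rot: [[0.388, 0.916, -0.101], [0.818, -0.393, -0.42], [-0.424, 0.08, -0.902]]
ft_force: [1.0, -1.8, -0.4]
grip_width: 0.0448
```

Run:
```python
from plan import *
st();R=Rt(-3.3,-35)
go([.419,-.2235,.145]-R[:,2]*.10,R,True)
```

```text
t 1.73 q [-39.7  10.   97.9 -25.8  62.8  -5.4] p [ 0.3532 -0.2705  0.2215] z [-0.101 -0.42  -0.902] y [ 0.916 -0.393  0.08 ] F [ 1.  -1.8 -0.4] g 44.8
row [np.float64(2.15), np.float64(0.5), np.float64(-0.74), np.float64(-0.75), np.float64(-1.11), np.float64(-2.44)] rows>= 3.0 t 1.73 tcp [ 0.422 -0.177  0.211]
```

Call:
send_rows([
  [2.15,0.5,-0.74,-0.75,-1.11,-2.44,45],
  [2.15,0.5,-0.74,-0.75,-1.11,-2.44,45],
  [2.15,0.5,-0.74,-0.75,-1.11,-2.44,45],
  [2.15,0.5,-0.74,-0.75,-1.11,-2.44,45],
])

```text
time_s: 2.22
position: [0.421, -0.1789, 0.2112]
tool_rot: [[0.052, 0.998, -0.037], [0.82, -0.063, -0.569], [-0.57, -0.0, -0.821]]
ft_force: [1.8, -0.8, -0.2]
grip_width: 0.0452
```

Run:
```python
from plan import *
st();R=Rt(-3.3,-35)
go([.419,-.2235,.145]-R[:,2]*.10,R,True)
go([.419,-.2235,.145],R,True)
for n in("top","scene"):
    p,d=vision.get_image(n); crop(n,p,*(((350,170,430,240),8,"a1top") if n=="top" else ((190,170,330,290),5,"a1scene")))
```

```text
t 2.23 q [-20.1  14.   98.3 -38.1  62.5   0.1] p [ 0.421  -0.1789  0.2112] z [-0.037 -0.569 -0.821] y [ 0.998 -0.063 -0.   ] F [ 1.8 -0.8 -0.2] g 45.2
row [np.float64(0.03), np.float64(0.01), np.float64(-0.02), np.float64(-0.03), np.float64(-0.03), np.float64(-0.03)] rows>= 1.0 t 2.23 tcp [ 0.422 -0.177  0.211]
row [np.float64(0.02), np.float64(0.02), np.float64(1.98), np.float64(-0.03), np.float64(-0.03), np.float64(-0.03)] rows>= 2.0 t 2.23 tcp [ 0.418 -0.234  0.129]
```

View pics/a1scene.png

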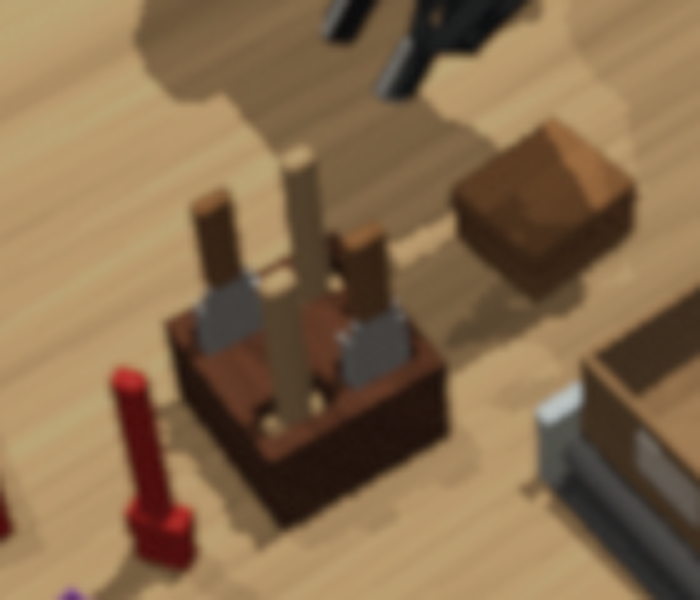

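Call:
send_rows([
  [0.02,0.01,1.0,0,0,0,45],
  [0.02,0.01,1.98,0,0,0,45],
  [0.02,0.01,1.98,0,0,0,0],
  [0.02,0.01,1.98,0,0,0,0],
  [0.02,0.01,1.98,0,0,0,0],
], grip_force=40)

```text
time_s: 2.95
position: [0.4183, -0.2343, 0.1306]
tool_rot: [[0.053, 0.998, -0.035], [0.819, -0.063, -0.57], [-0.571, 0.002, -0.821]]
ft_force: [0.6, -0.0, 0.2]
grip_width: 0.0136
```

Run:
```python
from plan import *
st()
for n in("top","scene"):
    p,d=vision.get_image(n); crop(n,p,*(((350,170,430,240),8,"a2top") if n=="top" else ((190,170,330,290),5,"a2scene")))
```

```text
t 2.95 q [-27.2  21.3 104.4 -44.5  48.3   5.2] p [ 0.4183 -0.2343  0.1306] z [-0.035 -0.57  -0.821] y [ 0.998 -0.063  0.002] F [ 0.6 -0.   0.2] g 13.6
```

View pics/a2scene.png

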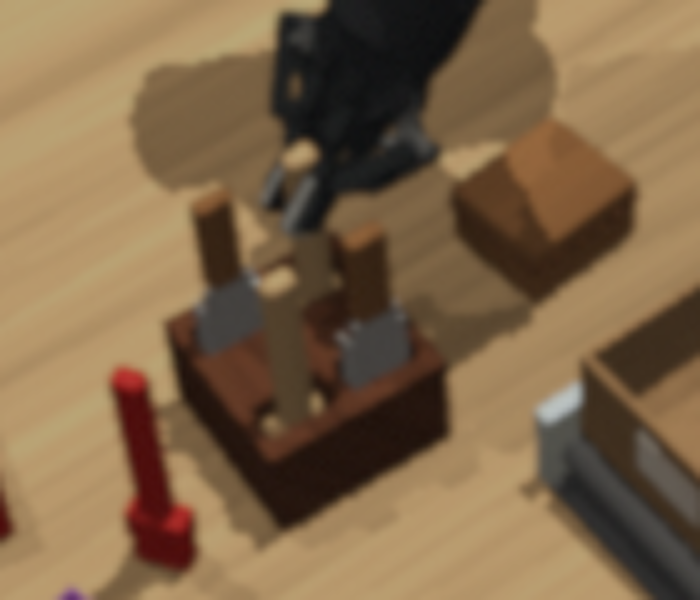

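Call:
send_rows([
  [-0.57,0,-0.82,0,0,0,0],
  [-1.14,0,-1.64,0,0,0,0],
  [-1.71,0,-2.46,0,0,0,0],
  [-1.71,0,-2.46,0,0,0,0],
])

```text
time_s: 3.55
position: [0.4191, -0.2344, 0.2832]
tool_rot: [[0.055, 0.998, -0.03], [0.817, -0.062, -0.573], [-0.573, 0.007, -0.819]]
ft_force: [-0.4, -0.5, -1.1]
grip_width: 0.0137
```

```bash
cat >> plan.py <<'E'
C=np.array([.6545,-.061,.042]);CY=-1.
def cart(x,y,z): return C+Rz(np.radians(CY))@np.array([x,y,z])
PR=Rt(CY,35)
E
python3 - <<'E'
from plan import *
st()
go(cart(-.038,-.043,.26),PR,True)
p,d=vision.get_image("scene"); crop("scene",p,(190,120,390,290),4,"a3scene")
E
```

```text
t 3.55 q [-27.2  10.   90.5 -34.4  67.7 -13.4] p [ 0.4191 -0.2344  0.2832] z [-0.03  -0.573 -0.819] y [ 0.998 -0.062  0.007] F [-0.4 -0.5 -1.1] g 13.7
row [np.float64(2.5), np.float64(3.75), np.float64(-1.8), np.float64(0.06), np.float64(8.75), np.float64(-0.34)] rows>= 7.0 t 3.55 tcp [ 0.616 -0.092  0.286]
```

View pics/a3scene.png

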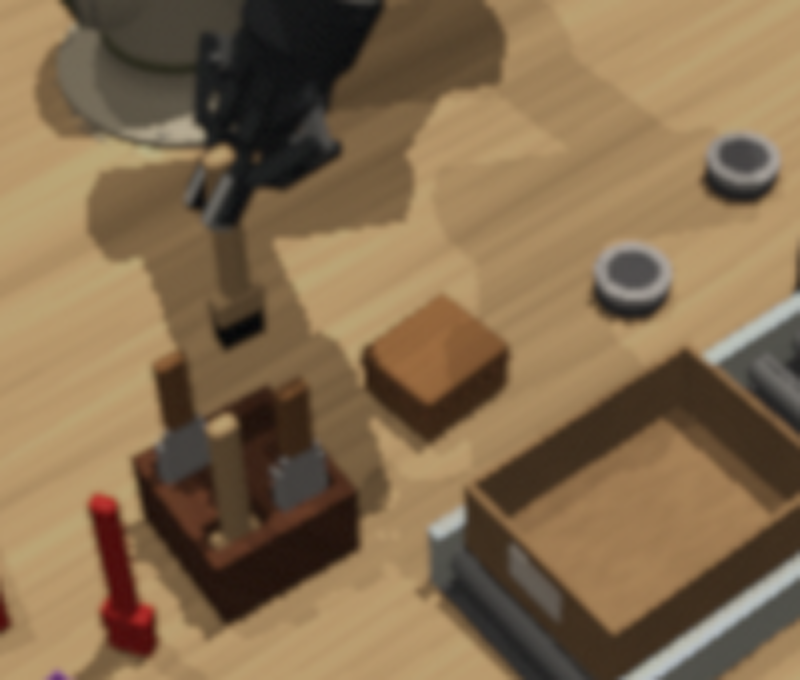

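Call:
send_rows([
  [2.5,3.75,-1.8,0.06,8.75,-0.34,0],
  [2.5,3.75,-1.8,0.06,8.75,-0.34,0],
  [2.5,3.75,-1.8,0.06,8.75,-0.34,0],
  [2.5,3.75,-1.8,0.06,8.75,-0.34,0],
  [2.5,3.75,-1.8,0.06,8.75,-0.34,0],
])

```text
time_s: 4.22
position: [0.6166, -0.09, 0.2793]
tool_rot: [[0.028, 1.0, -0.005], [0.943, -0.025, 0.331], [0.331, -0.014, -0.944]]
ft_force: [0.1, -0.9, -1.1]
grip_width: 0.0136
```

Run:
```python
from plan import *
st()
go(cart(-.038,-.043,.26),PR,True)
```

```text
t 4.22 q [-26.4  30.5  54.2  17.7 103.7 -21.9] p [ 0.6166 -0.09    0.2793] z [-0.005  0.331 -0.944] y [ 1.    -0.025 -0.014] F [ 0.1 -0.9 -1.1] g 13.6
row [np.float64(-0.0), np.float64(-0.01), np.float64(-0.15), np.float64(-0.06), np.float64(1.96), np.float64(-0.09)] rows>= 2.0 t 4.22 tcp [ 0.616 -0.092  0.286]
```

Call:
send_rows([
  [0,0,-0.15,-0.06,1.96,-0.09,0],
  [0,0,-0.15,-0.06,1.96,-0.09,0],
  [0,0,-0.15,-0.06,1.96,-0.09,0],
])

```text
time_s: 4.6
position: [0.6146, -0.0958, 0.2862]
tool_rot: [[0.022, 1.0, 0.011], [0.822, -0.024, 0.569], [0.569, -0.003, -0.823]]
ft_force: [0.2, -0.2, -1.1]
grip_width: 0.0131
```

Run:
```python
from plan import *
st()
go(cart(-.038,-.043,.072),PR,True)
for n in("top","scene"):
    p,d=vision.get_image(n); crop(n,p,*(((270,90,390,200),5,"a4top") if n=="top" else ((280,120,440,290),4,"a4scene")))
```

```text
t 4.6 q [-31.9  32.9  53.9  31.3 109.7 -24. ] p [ 0.6146 -0.0958  0.2862] z [ 0.011  0.569 -0.823] y [ 1.    -0.024 -0.003] F [ 0.2 -0.2 -1.1] g 13.1
row [np.float64(-2.08), np.float64(0.04), np.float64(3.13), np.float64(0.01), np.float64(0.04), np.float64(-0.05)] rows>= 4.0 t 4.6 tcp [ 0.616 -0.092  0.098]
```

View pics/a4scene.png

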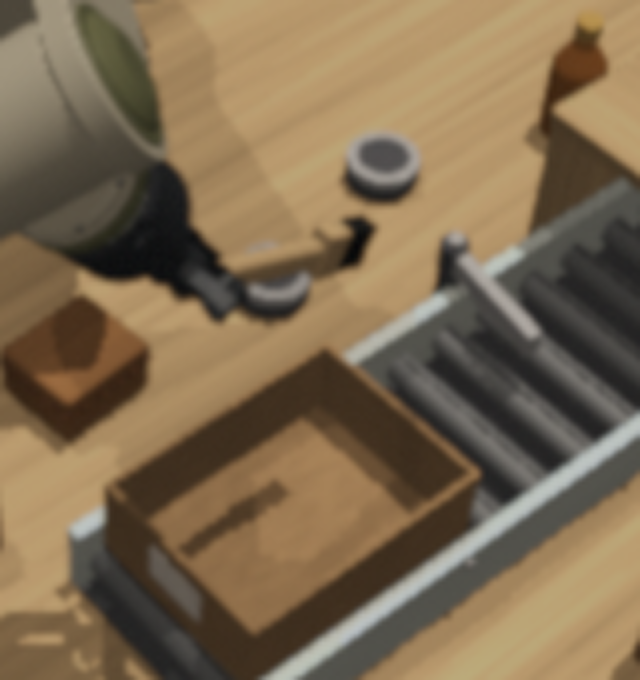

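View pics/a4top.png

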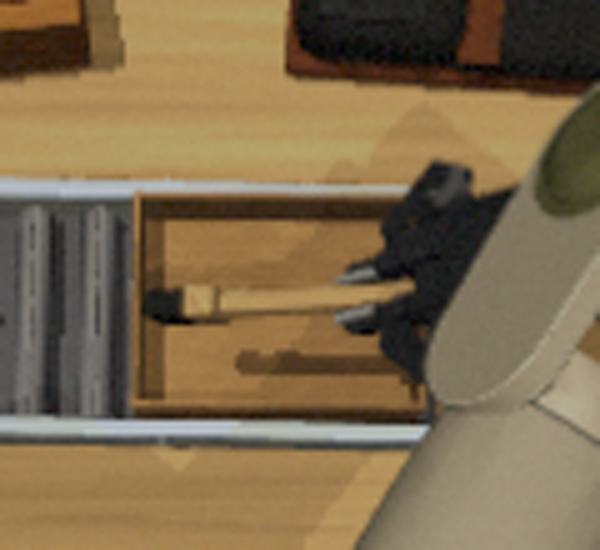

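Call:
send_rows([
  [-0.7,0.02,1.05,0,0,-0.05,0],
  [-1.4,0.04,2.1,0,0,-0.05,0],
  [-2.08,0.04,3.13,0,0,-0.05,0],
  [-2.08,0.04,3.13,0,0,-0.05,0],
  [-2.08,0.04,3.13,0,0,-0.05,0],
])

```text
time_s: 5.32
position: [0.6184, -0.0918, 0.1034]
tool_rot: [[0.007, 1.0, 0.016], [0.824, -0.015, 0.566], [0.566, 0.009, -0.824]]
ft_force: [0.2, 0.4, 0.3]
grip_width: 0.0132
```

Run:
```python
from plan import *
st()
for n in("top","scene"):
    p,d=vision.get_image(n); crop(n,p,*(((270,90,390,200),5,"a5top") if n=="top" else ((280,120,440,290),4,"a5scene")))
```

```text
t 5.33 q [-31.4  41.3  68.9  29.4  88.8 -36.4] p [ 0.6184 -0.0918  0.1034] z [ 0.016  0.566 -0.824] y [ 1.    -0.015  0.009] F [0.2 0.4 0.3] g 13.2
```

View pics/a5scene.png

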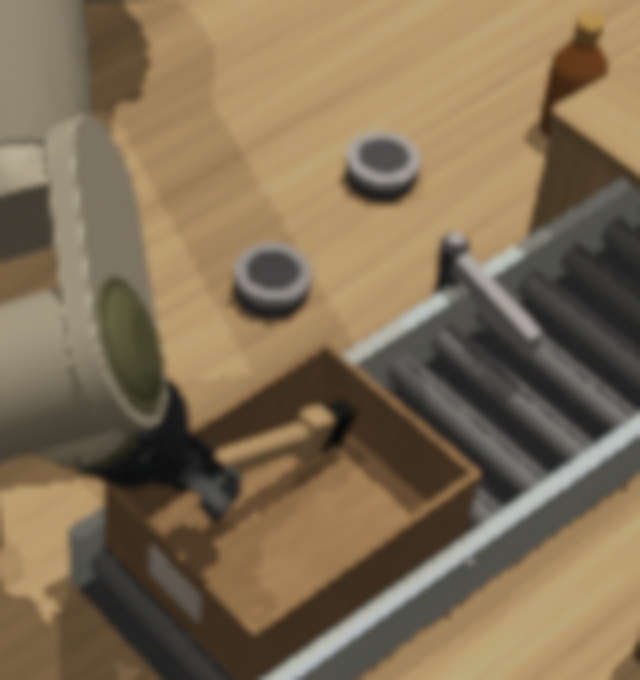

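View pics/a5top.png

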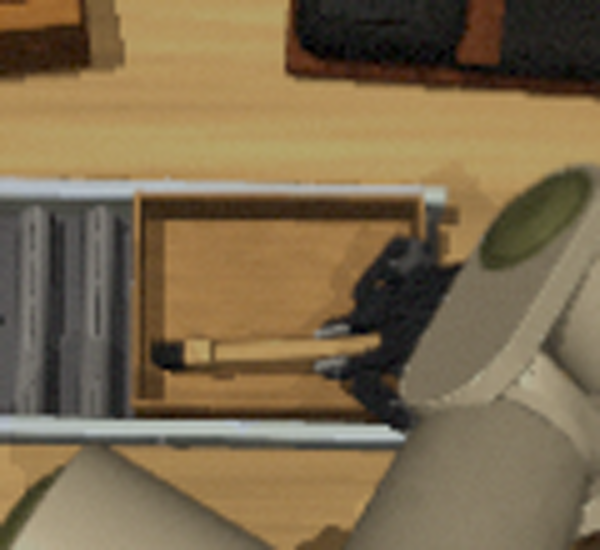

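Call:
send_rows([
  [-0.11,0,0.17,0,0,0,0],
  [-0.11,0,0.17,0,0,0,0],
  [-0.11,0,0.17,0,0,0,32],
  [-0.11,0,0.17,0,0,0,32],
  [-0.11,0,0.17,0,0,0,32],
])

```text
time_s: 6.05
position: [0.6173, -0.0915, 0.0907]
tool_rot: [[0.01, 1.0, 0.013], [0.823, -0.016, 0.568], [0.568, 0.005, -0.823]]
ft_force: [-0.3, -0.5, -0.4]
grip_width: 0.0321
```

Call:
send_rows([
  [0,0,-0.8,0,0,0,40],
  [1.0,0,-2.4,0,0,0,45],
  [1.7,0,-3.4,0,0,0,45],
  [1.7,0,-3.4,0,0,0,45],
])

```text
time_s: 6.55
position: [0.616, -0.1182, 0.2826]
tool_rot: [[0.008, 1.0, 0.017], [0.825, -0.016, 0.565], [0.565, 0.01, -0.825]]
ft_force: [-0.6, 0.0, -0.6]
grip_width: 0.0449
```

Run:
```python
from plan import *
st()
R=Rt(-3.3,-35)
G=np.array([.4835,-.225,.145])
go(G-R[:,2]*.10,R,True)
for n in("top","scene"):
    p,d=vision.get_image(n); crop(n,p,*(((270,90,390,200),5,"a6top") if n=="top" else ((280,120,440,290),4,"a6scene")))
```

```text
t 6.55 q [-33.5  33.8  52.6  30.9 110.3 -26.1] p [ 0.616  -0.1182  0.2826] z [ 0.017  0.565 -0.825] y [ 1.    -0.016  0.01 ] F [-0.6  0.  -0.6] g 44.9
row [np.float64(-1.82), np.float64(-2.59), np.float64(0.45), np.float64(0.08), np.float64(-8.68), np.float64(0.32)] rows>= 7.0 t 6.55 tcp [ 0.486 -0.179  0.211]
```

View pics/a6scene.png

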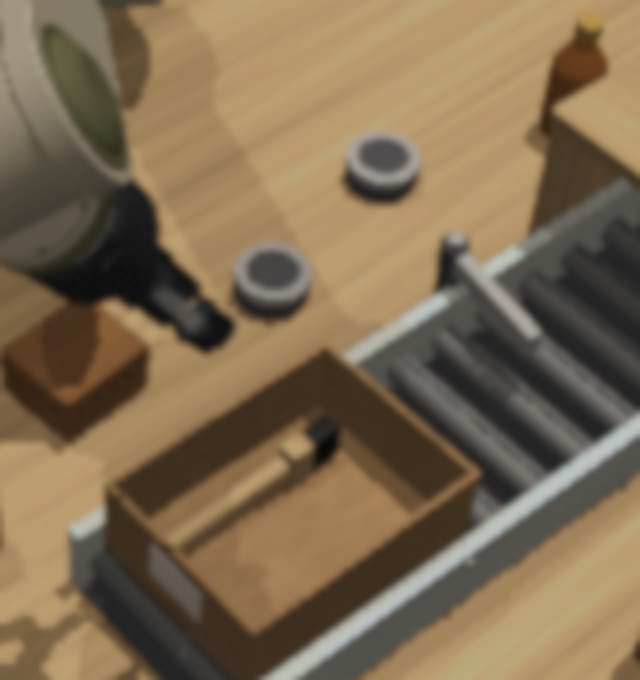

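View pics/a6top.png

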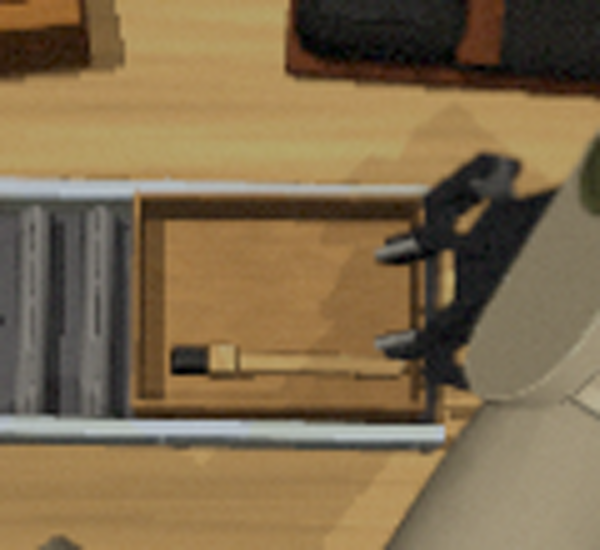

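Call:
send_rows([
  [-1.82,-2.59,0.0,0.08,-8.68,0.32,45],
  [-1.82,-2.59,0.0,0.08,-8.68,0.32,45],
  [-1.82,-2.59,0.0,0.08,-8.68,0.32,45],
  [-1.82,-2.59,0.0,0.08,-8.68,0.32,45],
  [-1.82,-2.59,0.0,0.08,-8.68,0.32,45],
])

```text
time_s: 7.28
position: [0.4849, -0.191, 0.2261]
tool_rot: [[0.042, 0.999, -0.023], [0.942, -0.047, -0.332], [-0.333, -0.007, -0.943]]
ft_force: [-0.2, -0.3, -0.9]
grip_width: 0.045
```

Run:
```python
from plan import *
st()
R=Rt(-3.3,-35)
G=np.array([.4835,-.225,.145])
go(G-R[:,2]*.10,R,True)
```

```text
t 7.28 q [-25.7  17.9  83.8 -19.   71.8 -18.1] p [ 0.4849 -0.191   0.2261] z [-0.023 -0.332 -0.943] y [ 0.999 -0.047 -0.007] F [-0.2 -0.3 -0.9] g 45.0
row [np.float64(0.33), np.float64(0.02), np.float64(0.2), np.float64(-0.01), np.float64(-1.95), np.float64(0.09)] rows>= 2.0 t 7.28 tcp [ 0.486 -0.179  0.211]
```

Call:
send_rows([
  [0.33,0.02,0.2,0,-1.95,0.09,45],
  [0.33,0.02,0.2,0,-1.95,0.09,45],
  [0.33,0.02,0.2,0,-1.95,0.09,45],
])

```text
time_s: 7.65
position: [0.4866, -0.1773, 0.21]
tool_rot: [[0.043, 0.998, -0.036], [0.822, -0.056, -0.567], [-0.568, -0.005, -0.823]]
ft_force: [-0.3, -0.1, 0.7]
grip_width: 0.0449
```

Run:
```python
from plan import *
st()
R=Rt(-3.3,-35)
G=np.array([.4835,-.225,.145])
go(G,R,True)
p,d=vision.get_image("top"); crop("top",p,(350,170,430,240),8,"b1top")
```

```text
t 7.65 q [-17.3  20.2  89.  -37.   66.7  -0.4] p [ 0.4866 -0.1773  0.21  ] z [-0.036 -0.567 -0.823] y [ 0.998 -0.056 -0.005] F [-0.3 -0.1  0.7] g 44.9
row [np.float64(-0.05), np.float64(0.0), np.float64(1.99), np.float64(-0.03), np.float64(-0.05), np.float64(0.03)] rows>= 2.0 t 7.65 tcp [ 0.483 -0.236  0.129]
```

View pics/b1top.png

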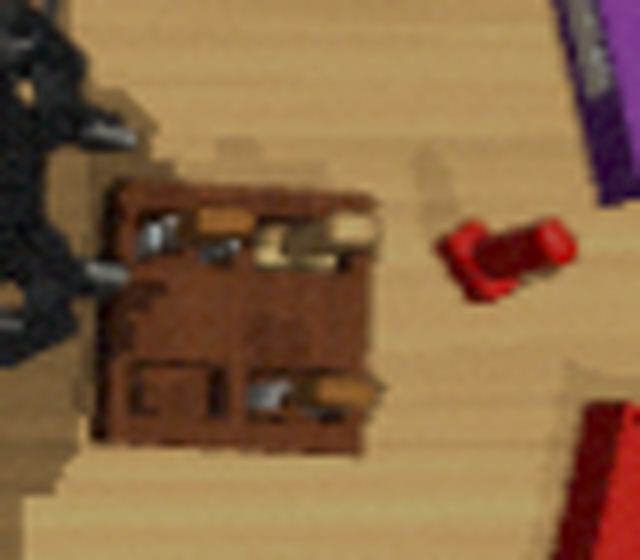

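Call:
send_rows([
  [-0.03,0,1.0,0,0,0,45],
  [-0.05,0,1.98,0,0,0,45],
  [-0.05,0,1.98,0,0,0,0],
  [-0.05,0,1.98,0,0,0,0],
  [-0.05,0,1.98,0,0,0,0],
])

```text
time_s: 8.32
position: [0.4839, -0.2366, 0.133]
tool_rot: [[0.048, 0.998, -0.033], [0.82, -0.058, -0.569], [-0.57, 0.001, -0.822]]
ft_force: [-0.1, 0.3, -0.4]
grip_width: 0.0117
```

Call:
send_rows([
  [-0.57,0,-0.82,0,0,0,0],
  [-1.14,0,-1.64,0,0,0,0],
  [-1.71,0,-2.46,0,0,0,0],
  [-1.71,0,-2.46,0,0,0,0],
])

```text
time_s: 8.82
position: [0.4847, -0.2368, 0.2864]
tool_rot: [[0.052, 0.998, -0.027], [0.819, -0.058, -0.571], [-0.572, 0.007, -0.82]]
ft_force: [-0.9, -0.2, -1.6]
grip_width: 0.0114
```

Run:
```python
from plan import *
st()
go(cart(.035,-.043,.26),PR,True)
p,d=vision.get_image("scene"); crop("scene",p,(190,120,390,290),4,"b3scene")
```

```text
t 8.82 q [-23.9  16.4  81.1 -34.1  71.8 -12.7] p [ 0.4847 -0.2368  0.2864] z [-0.027 -0.571 -0.82 ] y [ 0.998 -0.058  0.007] F [-0.9 -0.2 -1.6] g 11.4
row [np.float64(2.55), np.float64(3.91), np.float64(-1.75), np.float64(0.06), np.float64(8.73), np.float64(-0.31)] rows>= 7.0 t 8.82 tcp [ 0.689 -0.094  0.286]
```

View pics/b3scene.png

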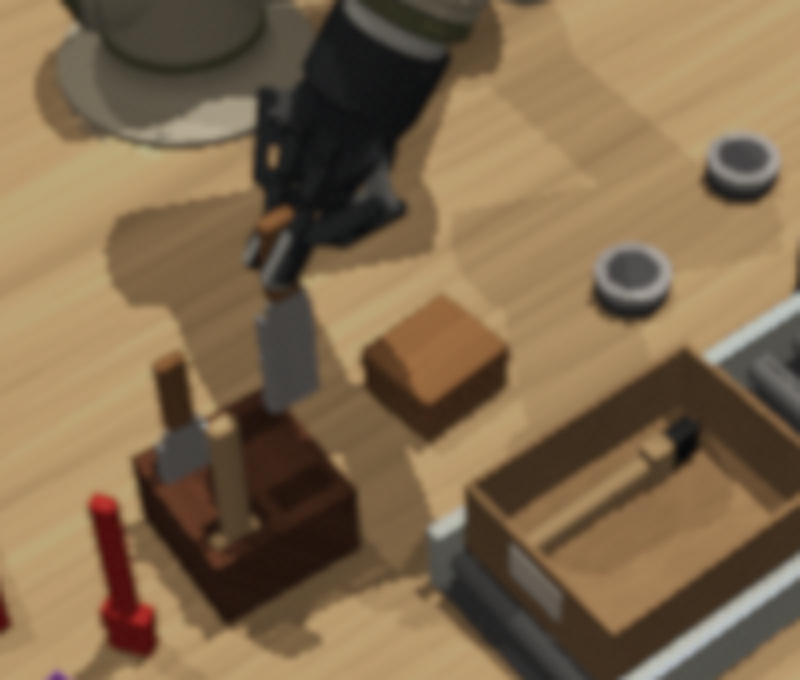

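Call:
send_rows([
  [2.55,3.91,-1.75,0.06,8.73,-0.31,0],
  [2.55,3.91,-1.75,0.06,8.73,-0.31,0],
  [2.55,3.91,-1.75,0.06,8.73,-0.31,0],
  [2.55,3.91,-1.75,0.06,8.73,-0.31,0],
  [2.55,3.91,-1.75,0.06,8.73,-0.31,0],
])

```text
time_s: 9.5
position: [0.69, -0.0911, 0.2777]
tool_rot: [[0.027, 1.0, -0.006], [0.943, -0.023, 0.333], [0.333, -0.015, -0.943]]
ft_force: [-0.8, -0.1, -2.1]
grip_width: 0.0118
```

Run:
```python
from plan import *
st()
go(cart(.035,-.043,.26),PR,True)
```

```text
t 9.5 q [-23.8  39.2  38.5  18.7 109.7 -17.1] p [ 0.69   -0.0911  0.2777] z [-0.006  0.333 -0.943] y [ 1.    -0.023 -0.015] F [-0.8 -0.1 -2.1] g 11.8
row [np.float64(0.01), np.float64(-0.02), np.float64(-0.18), np.float64(-0.08), np.float64(1.95), np.float64(-0.08)] rows>= 2.0 t 9.5 tcp [ 0.689 -0.094  0.286]
```

Call:
send_rows([
  [0,0,-0.18,-0.08,1.95,-0.08,0],
  [0,0,-0.18,-0.08,1.95,-0.08,0],
  [0,0,-0.18,-0.08,1.95,-0.08,0],
])

```text
time_s: 9.88
position: [0.6877, -0.0981, 0.2865]
tool_rot: [[0.022, 1.0, 0.013], [0.822, -0.025, 0.569], [0.569, -0.002, -0.822]]
ft_force: [-1.0, 1.0, -1.7]
grip_width: 0.0116
```

Run:
```python
from plan import *
st()
go(cart(.035,-.043,.066),PR,True)
p,d=vision.get_image("scene"); crop("scene",p,(280,120,440,290),4,"b4scene")
```

```text
t 9.88 q [-29.   41.1  38.2  33.6 114.3 -17.1] p [ 0.6877 -0.0981  0.2865] z [ 0.013  0.569 -0.822] y [ 1.    -0.025 -0.002] F [-1.   1.  -1.7] g 11.6
row [np.float64(-2.13), np.float64(0.03), np.float64(3.24), np.float64(0.02), np.float64(0.04), np.float64(-0.05)] rows>= 4.0 t 9.88 tcp [ 0.689 -0.094  0.092]
```

View pics/b4scene.png

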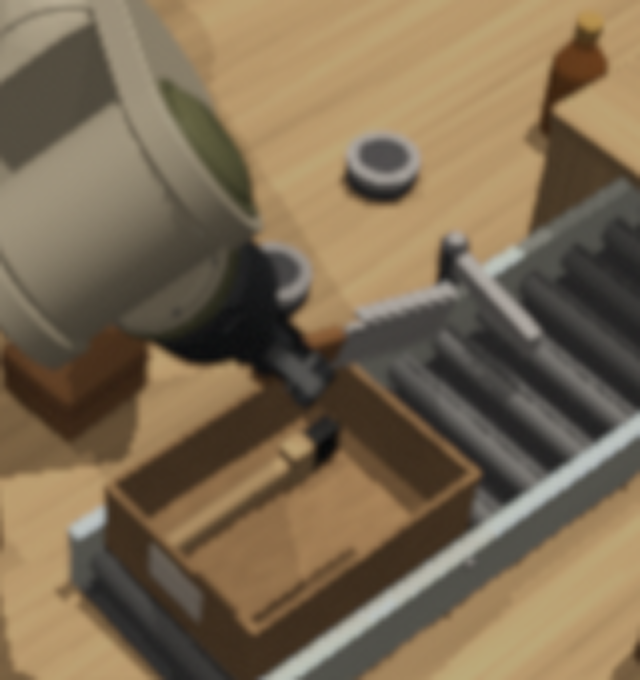

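Call:
send_rows([
  [-0.7,0.02,1.05,0,0,-0.05,0],
  [-1.4,0.03,2.1,0,0,-0.05,0],
  [-2.13,0.03,3.18,0,0,-0.05,0],
  [-2.13,0.03,3.24,0,0,-0.05,0],
  [-2.13,0.03,3.24,0,0,-0.05,0],
])

```text
time_s: 10.55
position: [0.6908, -0.0925, 0.0972]
tool_rot: [[0.008, 1.0, 0.016], [0.824, -0.016, 0.566], [0.566, 0.009, -0.824]]
ft_force: [-0.2, -0.7, 0.0]
grip_width: 0.0116
```

Run:
```python
from plan import *
st()
for n in("top","scene"):
    p,d=vision.get_image(n); crop(n,p,*(((270,90,390,200),5,"b5top") if n=="top" else ((280,120,440,290),4,"b5scene")))
```

```text
t 10.55 q [-28.4  48.   55.2  30.4  93.5 -30.3] p [ 0.6908 -0.0925  0.0972] z [ 0.016  0.566 -0.824] y [ 1.    -0.016  0.009] F [-0.2 -0.7  0. ] g 11.6
```

View pics/b5scene.png

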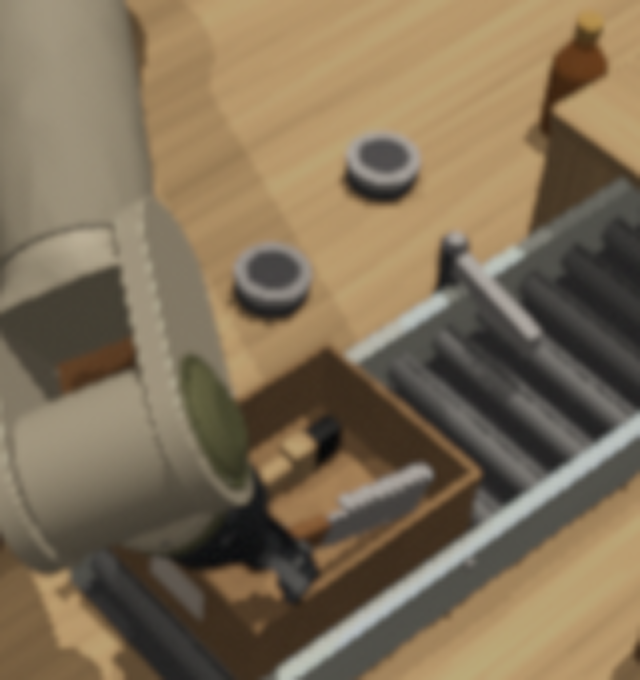

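View pics/b5top.png

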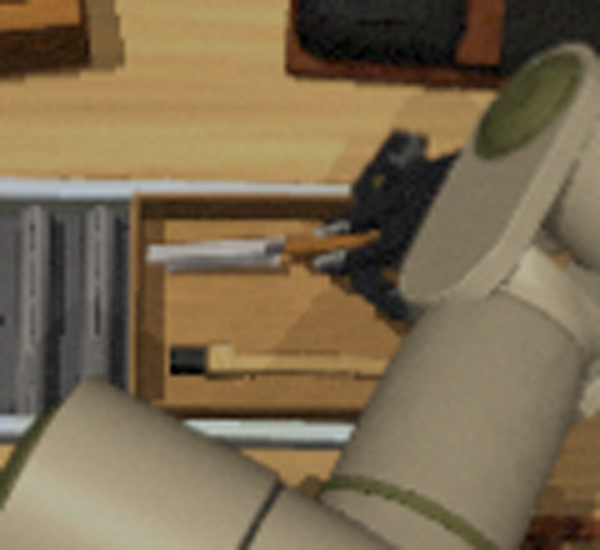

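Call:
send_rows([
  [-0.08,0,0.12,0,0,0,0],
  [-0.08,0,0.12,0,0,0,0],
  [-0.08,0,0.12,0,0,0,30],
  [-0.08,0,0.12,0,0,0,30],
  [-0.08,0,0.12,0,0,0,30],
])

```text
time_s: 11.28
position: [0.6899, -0.0929, 0.0878]
tool_rot: [[0.011, 1.0, 0.015], [0.823, -0.017, 0.568], [0.568, 0.006, -0.823]]
ft_force: [-0.6, 0.1, -0.2]
grip_width: 0.0304
```

Call:
send_rows([
  [0,0,-0.8,0,0,0,40],
  [1.0,0,-2.4,0,0,0,45],
  [1.7,0,-3.4,0,0,0,45],
  [1.7,0,-3.4,0,0,0,45],
])

```text
time_s: 11.78
position: [0.6884, -0.1196, 0.2802]
tool_rot: [[0.008, 1.0, 0.019], [0.825, -0.017, 0.565], [0.566, 0.011, -0.825]]
ft_force: [-0.4, 0.4, 0.2]
grip_width: 0.045
```

Run:
```python
from plan import *
st()
R=Rt(-3.3,-35)
G=np.array([.4175,-.2755,.145])
go(G-R[:,2]*.12,R,True)
for n in("top","scene"):
    p,d=vision.get_image(n); crop(n,p,*(((270,90,390,200),5,"b6top") if n=="top" else ((280,120,440,290),4,"b6scene")))
```

```text
t 11.78 q [-30.4  42.1  37.3  33.2 114.7 -19.2] p [ 0.6884 -0.1196  0.2802] z [ 0.019  0.565 -0.825] y [ 1.    -0.017  0.011] F [-0.4  0.4  0.2] g 45.0
row [np.float64(-2.25), np.float64(-5.33), np.float64(-0.35), np.float64(0.09), np.float64(-8.68), np.float64(0.31)] rows>= 7.0 t 11.78 tcp [ 0.421 -0.218  0.228]
```

View pics/b6scene.png

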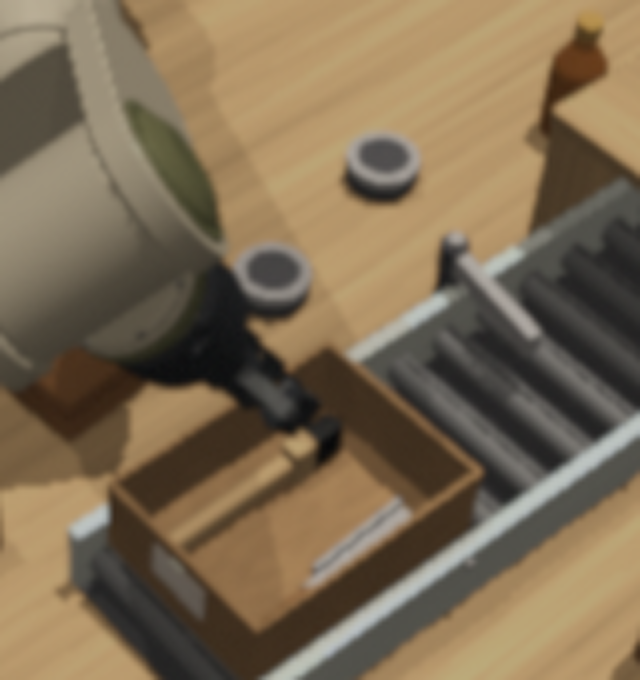

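View pics/b6top.png

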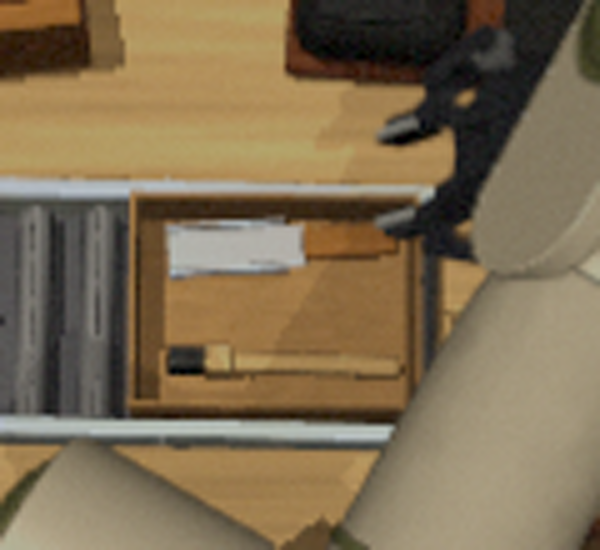

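Call:
send_rows([
  [-2.25,-5.33,-0.5,0.09,-8.68,0.31,45],
  [-2.25,-5.33,-0.5,0.09,-8.68,0.31,45],
  [-2.25,-5.33,-0.5,0.09,-8.68,0.31,45],
  [-2.25,-5.33,-0.5,0.09,-8.68,0.31,45],
  [-2.25,-5.33,-0.5,0.09,-8.68,0.31,45],
])

```text
time_s: 12.5
position: [0.4176, -0.2218, 0.2303]
tool_rot: [[0.042, 0.999, -0.024], [0.942, -0.047, -0.331], [-0.332, -0.008, -0.943]]
ft_force: [1.0, -0.0, 0.5]
grip_width: 0.0452
```

Run:
```python
from plan import *
st()
R=Rt(-3.3,-35)
G=np.array([.4175,-.2755,.145])
go(G-R[:,2]*.10,R,True)
```

```text
t 12.5 q [-33.2  12.1  91.4 -18.3  67.8 -24.9] p [ 0.4176 -0.2218  0.2303] z [-0.024 -0.331 -0.943] y [ 0.999 -0.047 -0.008] F [ 1.  -0.   0.5] g 45.2
row [np.float64(-0.01), np.float64(0.06), np.float64(0.41), np.float64(-0.02), np.float64(-1.95), np.float64(0.09)] rows>= 2.0 t 12.5 tcp [ 0.42  -0.229  0.211]
```

Call:
send_rows([
  [0,0.06,0.3,0,-1.95,0.09,45],
  [0,0.06,0.41,0,-1.95,0.09,45],
  [0,0.06,0.41,0,-1.95,0.09,45],
])

```text
time_s: 12.88
position: [0.4222, -0.2272, 0.2099]
tool_rot: [[0.044, 0.998, -0.037], [0.822, -0.057, -0.566], [-0.567, -0.005, -0.824]]
ft_force: [0.5, 0.6, 0.8]
grip_width: 0.045
```

Run:
```python
from plan import *
st()
R=Rt(-3.3,-35)
G=np.array([.4175,-.2755,.145])
go(G,R,True)
for n in("top","scene"):
    p,d=vision.get_image(n); crop(n,p,*(((350,170,430,240),8,"c1top") if n=="top" else ((190,170,330,290),5,"c1scene")))
```

```text
t 12.88 q [-26.2  14.8  97.3 -37.6  59.3  -5.8] p [ 0.4222 -0.2272  0.2099] z [-0.037 -0.566 -0.824] y [ 0.998 -0.057 -0.005] F [0.5 0.6 0.8] g 45.0
row [np.float64(-0.07), np.float64(-0.03), np.float64(2.0), np.float64(-0.03), np.float64(-0.06), np.float64(0.03)] rows>= 2.0 t 12.88 tcp [ 0.417 -0.286  0.129]
```

View pics/c1scene.png

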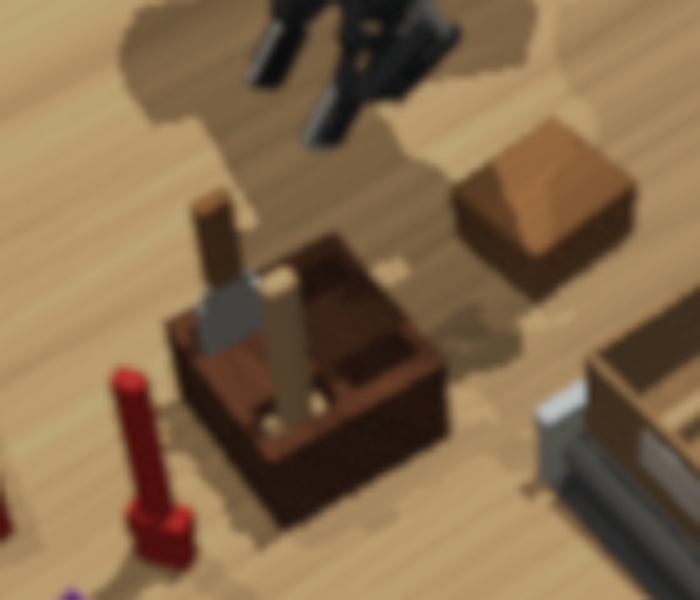

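Fingers are in line with the near horn; go down, grip and lift.

Call:
send_rows([
  [-0.03,-0.03,1.0,0,0,0,45],
  [-0.05,-0.03,1.98,0,0,0,45],
  [-0.05,-0.03,1.98,0,0,0,0],
  [-0.05,-0.03,1.98,0,0,0,0],
  [-0.05,-0.03,1.98,0,0,0,0],
])

```text
time_s: 13.6
position: [0.4184, -0.2863, 0.133]
tool_rot: [[0.049, 0.998, -0.033], [0.82, -0.059, -0.569], [-0.57, 0.001, -0.822]]
ft_force: [0.2, -0.4, -0.4]
grip_width: 0.0113
```

Call:
send_rows([
  [-0.57,0,-0.82,0,0,0,0],
  [-1.14,0,-1.64,0,0,0,0],
  [-1.71,0,-2.46,0,0,0,0],
  [-1.71,0,-2.46,0,0,0,0],
])

```text
time_s: 14.1
position: [0.4191, -0.2867, 0.2864]
tool_rot: [[0.051, 0.998, -0.027], [0.818, -0.058, -0.572], [-0.573, 0.007, -0.82]]
ft_force: [0.5, 0.1, -0.8]
grip_width: 0.011
```

Run:
```python
from plan import *
st()
go(cart(.010,-.043,.26),PR,True)
p,d=vision.get_image("scene"); crop("scene",p,(190,120,390,290),4,"c3scene")
```

```text
t 14.1 q [-33.3  11.1  88.4 -33.   65.  -19.7] p [ 0.4191 -0.2867  0.2864] z [-0.027 -0.572 -0.82 ] y [ 0.998 -0.058  0.007] F [ 0.5  0.1 -0.8] g 11.0
row [np.float64(3.42), np.float64(4.67), np.float64(-2.35), np.float64(0.05), np.float64(8.74), np.float64(-0.31)] rows>= 7.0 t 14.1 tcp [ 0.664 -0.093  0.286]
```

View pics/c3scene.png

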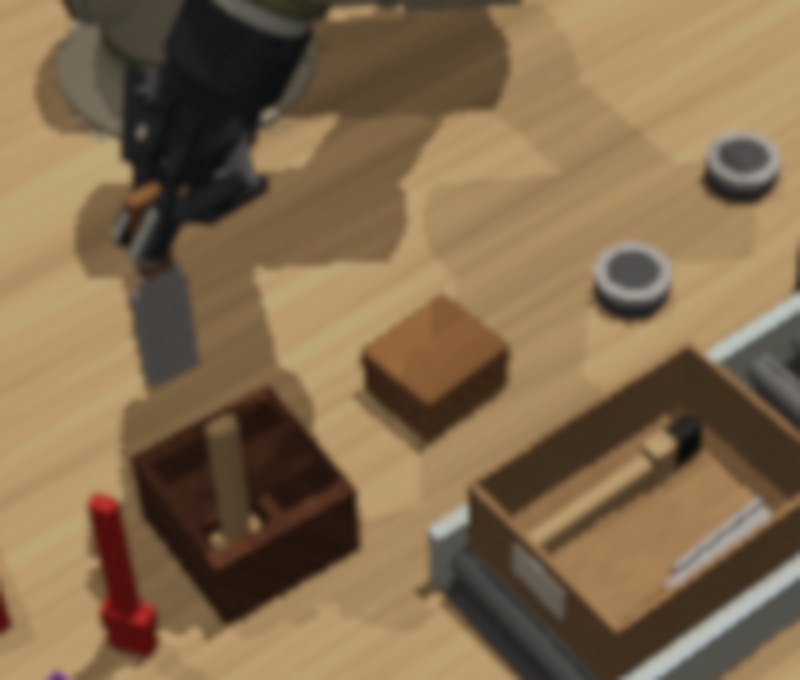

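Call:
send_rows([
  [2.0,1.5,-3.2,0.05,8.74,-0.31,0],
  [3.42,4.67,-3.2,0.05,8.74,-0.31,0],
  [3.42,4.67,-2.35,0.05,8.74,-0.31,0],
  [3.42,4.67,-2.35,0.05,8.74,-0.31,0],
  [3.42,4.67,-2.35,0.05,8.74,-0.31,0],
])

```text
time_s: 14.78
position: [0.6539, -0.0987, 0.2813]
tool_rot: [[0.03, 1.0, -0.002], [0.943, -0.027, 0.332], [0.332, -0.012, -0.943]]
ft_force: [0.2, 0.0, -1.2]
grip_width: 0.0111
```

Run:
```python
from plan import *
st()
go(cart(.010,-.043,.26),PR,True)
```

```text
t 14.78 q [-25.7  34.9  46.1  18.2 107.  -19.8] p [ 0.6539 -0.0987  0.2813] z [-0.002  0.332 -0.943] y [ 1.    -0.027 -0.012] F [ 0.2  0.  -1.2] g 11.1
row [np.float64(0.14), np.float64(0.2), np.float64(-0.06), np.float64(-0.04), np.float64(1.95), np.float64(-0.1)] rows>= 2.0 t 14.78 tcp [ 0.664 -0.093  0.286]
```

Call:
send_rows([
  [0.14,0.2,-0.06,-0.04,1.95,-0.1,0],
  [0.14,0.2,-0.06,-0.04,1.95,-0.1,0],
  [0.14,0.2,-0.06,-0.04,1.95,-0.1,0],
])

```text
time_s: 15.15
position: [0.6625, -0.0956, 0.2847]
tool_rot: [[0.019, 1.0, 0.008], [0.822, -0.02, 0.569], [0.569, -0.004, -0.822]]
ft_force: [-0.9, -0.5, -0.8]
grip_width: 0.0113
```

Run:
```python
from plan import *
st()
go(cart(.008,-.043,.062),PR,True)
```

```text
t 15.15 q [-29.7  38.2  44.2  32.6 112.4 -19.8] p [ 0.6625 -0.0956  0.2847] z [ 0.008  0.569 -0.822] y [ 1.    -0.02  -0.004] F [-0.9 -0.5 -0.8] g 11.3
row [np.float64(-2.2), np.float64(0.0), np.float64(3.25), np.float64(-0.01), np.float64(0.04), np.float64(-0.03)] rows>= 4.0 t 15.15 tcp [ 0.662 -0.093  0.088]
```

Call:
send_rows([
  [-0.7,0,1.05,0,0,0,0],
  [-1.4,0,2.1,0,0,0,0],
  [-2.1,0,3.15,0,0,0,0],
  [-2.2,0,3.25,0,0,0,0],
  [-2.2,0,3.25,0,0,0,0],
])

```text
time_s: 15.78
position: [0.6635, -0.0932, 0.0926]
tool_rot: [[0.013, 1.0, 0.012], [0.824, -0.018, 0.566], [0.567, 0.002, -0.824]]
ft_force: [0.2, -0.2, -0.2]
grip_width: 0.0115
```

Run:
```python
from plan import *
st()
for n in("top","scene"):
    p,d=vision.get_image(n); crop(n,p,*(((270,90,390,200),5,"c5top") if n=="top" else ((280,120,440,290),4,"c5scene")))
```

```text
t 15.78 q [-29.5  45.9  60.7  29.9  91.3 -32.7] p [ 0.6635 -0.0932  0.0926] z [ 0.012  0.566 -0.824] y [ 1.    -0.018  0.002] F [ 0.2 -0.2 -0.2] g 11.5
```

View pics/c5top.png

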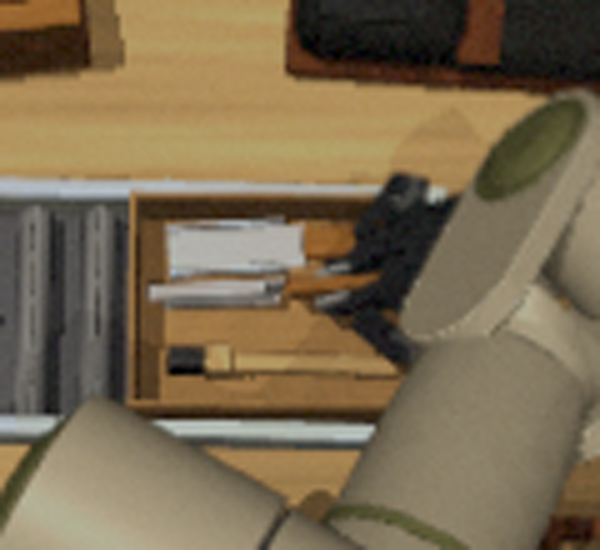

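View pics/c5scene.png

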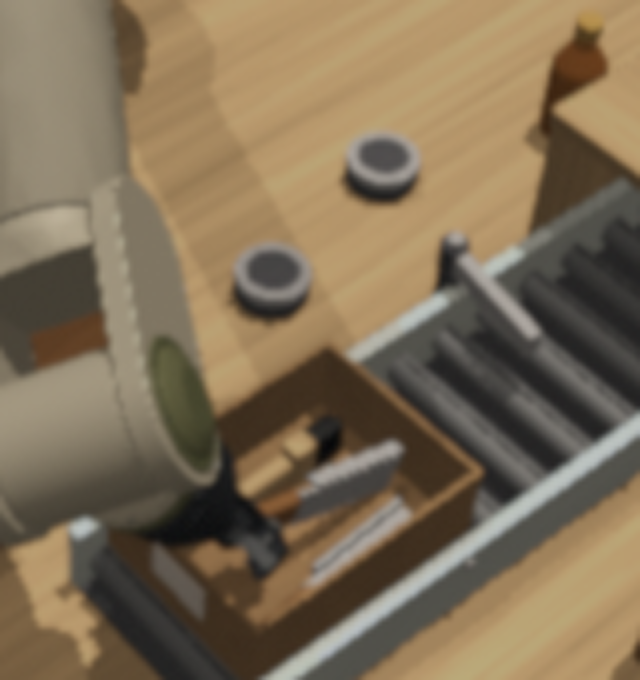

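Call:
send_rows([
  [-0.05,-0.1,0.08,0,0,0,0],
  [-0.05,-0.1,0.08,0,0,0,0],
  [-0.05,-0.1,0.08,0,0,0,28],
  [-0.05,-0.1,0.08,0,0,0,28],
  [-0.05,-0.1,0.08,0,0,0,28],
])

```text
time_s: 16.5
position: [0.6578, -0.0928, 0.0861]
tool_rot: [[0.015, 1.0, 0.01], [0.823, -0.018, 0.568], [0.568, 0.0, -0.823]]
ft_force: [0.8, -0.3, 0.0]
grip_width: 0.0279
```

Call:
send_rows([
  [0,0,-0.8,0,0,0,40],
  [1.0,0,-2.4,0,0,0,45],
  [1.7,0,-3.4,0,0,0,45],
  [1.7,0,-3.4,0,0,0,45],
])

```text
time_s: 17.0
position: [0.6575, -0.1196, 0.2783]
tool_rot: [[0.012, 1.0, 0.014], [0.824, -0.018, 0.566], [0.566, 0.005, -0.825]]
ft_force: [0.0, 0.1, -0.6]
grip_width: 0.0451
```

Run:
```python
from plan import *
st()
R=Rt(-3.3,-35)
G=np.array([.4825,-.279,.145])
go(G-R[:,2]*.11,R,True)
for n in("top","scene"):
    p,d=vision.get_image(n); crop(n,p,*(((270,90,390,200),5,"c6top") if n=="top" else ((280,120,440,290),4,"c6scene")))
```

```text
t 17.0 q [-31.7  38.6  44.4  32.  112.5 -22.3] p [ 0.6575 -0.1196  0.2783] z [ 0.014  0.566 -0.825] y [ 1.    -0.018  0.005] F [ 0.   0.1 -0.6] g 45.1
row [np.float64(-2.48), np.float64(-3.41), np.float64(-0.29), np.float64(0.04), np.float64(-8.68), np.float64(0.3)] rows>= 7.0 t 17.0 tcp [ 0.486 -0.227  0.22 ]
```

View pics/c6top.png

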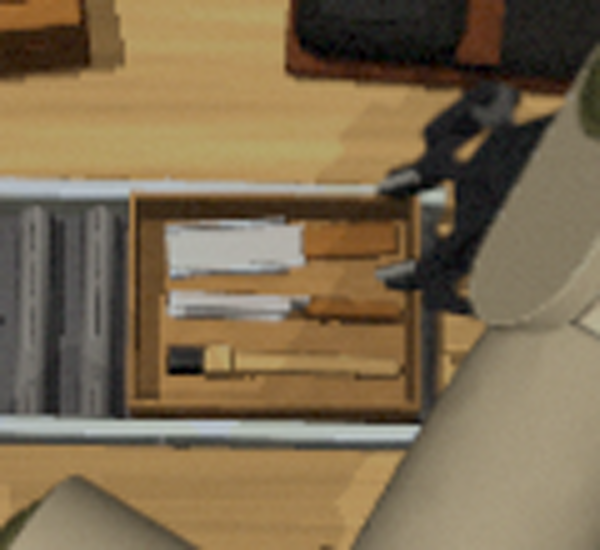

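View pics/c6scene.png

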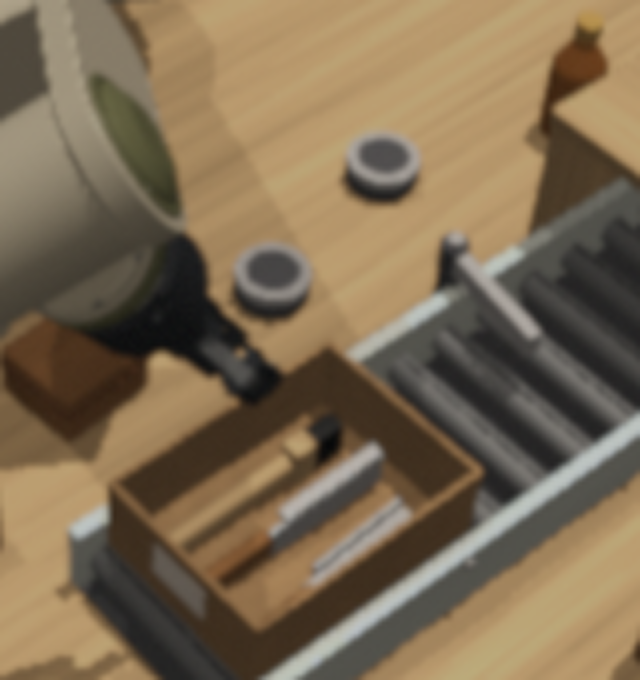

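Call:
send_rows([
  [-2.48,-3.41,-0.6,0.04,-8.68,0.3,45],
  [-2.48,-3.41,-0.6,0.04,-8.68,0.3,45],
  [-2.48,-3.41,-0.6,0.04,-8.68,0.3,45],
  [-2.48,-3.41,-0.6,0.04,-8.68,0.3,45],
  [-2.48,-3.41,-0.6,0.04,-8.68,0.3,45],
])

```text
time_s: 17.73
position: [0.4829, -0.2362, 0.2279]
tool_rot: [[0.044, 0.999, -0.025], [0.942, -0.05, -0.331], [-0.332, -0.009, -0.943]]
ft_force: [0.4, -0.7, -0.1]
grip_width: 0.045
```

Run:
```python
from plan import *
st()
R=Rt(-3.3,-35)
G=np.array([.4825,-.279,.145])
go(G-R[:,2]*.10,R,True)
```

```text
t 17.73 q [-30.4  18.8  82.1 -18.4  71.2 -22.9] p [ 0.4829 -0.2362  0.2279] z [-0.025 -0.331 -0.943] y [ 0.999 -0.05  -0.009] F [ 0.4 -0.7 -0.1] g 45.0
row [np.float64(0.18), np.float64(0.05), np.float64(0.29), np.float64(-0.03), np.float64(-1.95), np.float64(0.08)] rows>= 2.0 t 17.73 tcp [ 0.485 -0.233  0.211]
```

Call:
send_rows([
  [0.18,0.04,0.2,0,-1.95,0.08,45],
  [0.18,0.04,0.29,0,-1.95,0.08,45],
  [0.18,0.04,0.29,0,-1.95,0.08,45],
])

```text
time_s: 18.1
position: [0.4862, -0.2304, 0.2101]
tool_rot: [[0.042, 0.998, -0.038], [0.822, -0.056, -0.566], [-0.567, -0.007, -0.823]]
ft_force: [-0.4, -0.6, 0.1]
grip_width: 0.0448
```

Run:
```python
from plan import *
st()
R=Rt(-3.3,-35)
G=np.array([.4825,-.279,.145])
go(G,R,True)
for n in("top","scene"):
    p,d=vision.get_image(n); crop(n,p,*(((350,170,430,240),8,"d1top") if n=="top" else ((190,170,330,290),5,"d1scene")))
```

```text
t 18.1 q [-23.2  20.7  88.  -36.7  63.7  -5.6] p [ 0.4862 -0.2304  0.2101] z [-0.038 -0.566 -0.823] y [ 0.998 -0.056 -0.007] F [-0.4 -0.6  0.1] g 44.8
row [np.float64(-0.07), np.float64(-0.01), np.float64(2.0), np.float64(-0.04), np.float64(-0.05), np.float64(0.04)] rows>= 2.0 t 18.1 tcp [ 0.482 -0.29   0.129]
```

View pics/d1scene.png

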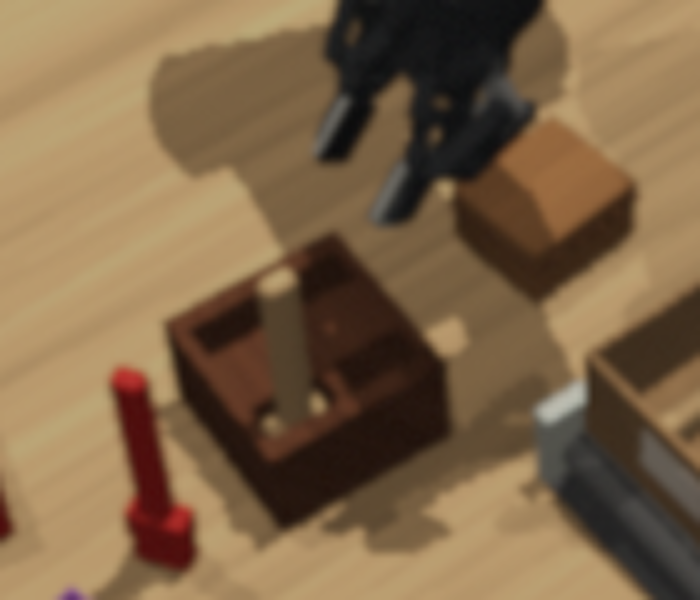

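Call:
send_rows([
  [-0.03,-0.01,1.0,0,0,0,45],
  [-0.05,-0.01,1.98,0,0,0,45],
  [-0.05,-0.01,1.98,0,0,0,0],
  [-0.05,-0.01,1.98,0,0,0,0],
  [-0.05,-0.01,1.98,0,0,0,0],
])

```text
time_s: 18.82
position: [0.4832, -0.2897, 0.1335]
tool_rot: [[0.047, 0.998, -0.034], [0.82, -0.058, -0.569], [-0.57, -0.001, -0.822]]
ft_force: [0.4, 0.8, 0.2]
grip_width: 0.0128
```

Call:
send_rows([
  [-0.57,0,-0.82,0,0,0,0],
  [-1.14,0,-1.64,0,0,0,0],
  [-1.71,0,-2.46,0,0,0,0],
  [-1.71,0,-2.46,0,0,0,0],
])

```text
time_s: 19.32
position: [0.4841, -0.29, 0.2871]
tool_rot: [[0.05, 0.998, -0.028], [0.818, -0.057, -0.572], [-0.572, 0.006, -0.82]]
ft_force: [0.0, 0.3, -1.0]
grip_width: 0.0133
```

Run:
```python
from plan import *
st()
go(cart(.036,-.043,.26),PR,True)
p,d=vision.get_image("scene"); crop("scene",p,(190,120,390,290),4,"d3scene")
```

```text
t 19.32 q [-29.5  17.5  79.3 -33.1  69.3 -17.9] p [ 0.4841 -0.29    0.2871] z [-0.028 -0.572 -0.82 ] y [ 0.998 -0.057  0.006] F [ 0.   0.3 -1. ] g 13.3
row [np.float64(3.43), np.float64(3.89), np.float64(-2.35), np.float64(0.05), np.float64(8.74), np.float64(-0.3)] rows>= 7.0 t 19.32 tcp [ 0.69  -0.094  0.286]
```

View pics/d3scene.png

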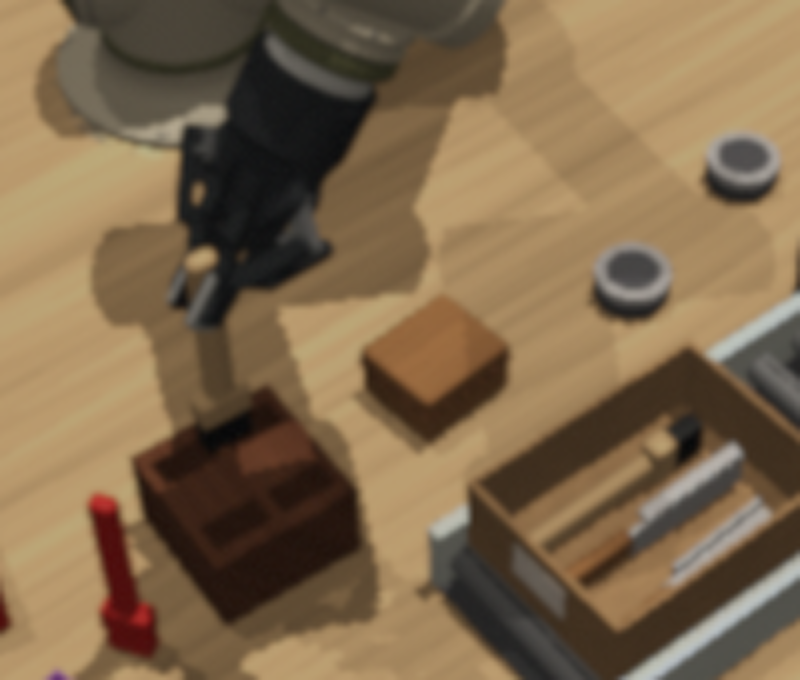

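Call:
send_rows([
  [3.43,3.89,-2.35,0.05,8.74,-0.3,0],
  [3.43,3.89,-2.35,0.05,8.74,-0.3,0],
  [3.43,3.89,-2.35,0.05,8.74,-0.3,0],
  [3.43,3.89,-2.35,0.05,8.74,-0.3,0],
  [3.43,3.89,-2.35,0.05,8.74,-0.3,0],
])

```text
time_s: 20.0
position: [0.6907, -0.0913, 0.279]
tool_rot: [[0.029, 1.0, -0.005], [0.943, -0.025, 0.333], [0.332, -0.014, -0.943]]
ft_force: [-0.2, -0.1, -0.8]
grip_width: 0.0133
```

Run:
```python
from plan import *
st()
go(cart(.036,-.043,.26),PR,True)
```

```text
t 20.0 q [-23.8  39.2  38.2  18.8 109.9 -16.9] p [ 0.6907 -0.0913  0.279 ] z [-0.005  0.333 -0.943] y [ 1.    -0.025 -0.014] F [-0.2 -0.1 -0.8] g 13.3
row [np.float64(0.0), np.float64(-0.02), np.float64(-0.16), np.float64(-0.06), np.float64(1.95), np.float64(-0.1)] rows>= 2.0 t 20.0 tcp [ 0.69  -0.094  0.286]
```

Call:
send_rows([
  [0,0,-0.16,-0.06,1.95,-0.1,0],
  [0,0,-0.16,-0.06,1.95,-0.1,0],
  [0,0,-0.16,-0.06,1.95,-0.1,0],
])

```text
time_s: 20.38
position: [0.6891, -0.0976, 0.2854]
tool_rot: [[0.02, 1.0, 0.01], [0.822, -0.022, 0.569], [0.569, -0.003, -0.822]]
ft_force: [-0.8, 0.4, -0.8]
grip_width: 0.0137
```

Run:
```python
from plan import *
st()
go(cart(.036,-.043,.074),PR,True)
```

```text
t 20.38 q [-28.9  41.4  37.9  33.6 114.5 -17.1] p [ 0.6891 -0.0976  0.2854] z [ 0.01   0.569 -0.822] y [ 1.    -0.022 -0.003] F [-0.8  0.4 -0.8] g 13.7
row [np.float64(-2.04), np.float64(0.03), np.float64(3.09), np.float64(0.0), np.float64(0.04), np.float64(-0.04)] rows>= 3.0 t 20.38 tcp [ 0.69  -0.094  0.1  ]
```

Call:
send_rows([
  [-0.7,0.02,1.05,0,0,0,0],
  [-1.4,0.02,2.1,0,0,0,0],
  [-2.04,0.02,3.09,0,0,0,0],
  [-2.04,0.02,3.09,0,0,0,0],
  [-2.04,0.02,3.09,0,0,0,0],
])

```text
time_s: 21.0
position: [0.6917, -0.0929, 0.1055]
tool_rot: [[0.013, 1.0, 0.015], [0.824, -0.019, 0.566], [0.566, 0.005, -0.824]]
ft_force: [0.6, -0.1, -0.0]
grip_width: 0.0134
```

Run:
```python
from plan import *
st()
for n in("top","scene"):
    p,d=vision.get_image(n); crop(n,p,*(((270,90,390,200),5,"d5top") if n=="top" else ((280,120,440,290),4,"d5scene")))
```

```text
t 21.0 q [-28.4  47.7  54.4  30.4  94.5 -29.5] p [ 0.6917 -0.0929  0.1055] z [ 0.015  0.566 -0.824] y [ 1.    -0.019  0.005] F [ 0.6 -0.1 -0. ] g 13.4
```

View pics/d5scene.png

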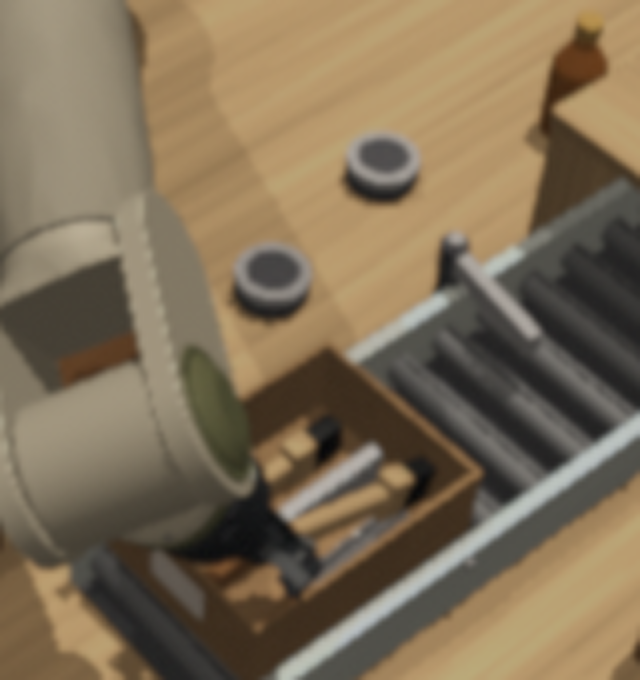

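Call:
send_rows([
  [-0.05,0,0.08,0,0,0,0],
  [-0.05,0,0.08,0,0,0,0],
  [-0.05,0,0.08,0,0,0,28],
  [-0.05,0,0.08,0,0,0,28],
  [-0.05,0,0.08,0,0,0,28],
])

```text
time_s: 21.72
position: [0.6908, -0.0928, 0.0981]
tool_rot: [[0.016, 1.0, 0.013], [0.823, -0.02, 0.568], [0.568, 0.002, -0.823]]
ft_force: [0.5, -0.3, 0.7]
grip_width: 0.028
```

Call:
send_rows([
  [0,0,-0.8,0,0,0,40],
  [1.0,0,-2.4,0,0,0,60],
  [1.7,0,-3.4,0,0,0,85],
  [1.7,0,-3.4,0,0,0,85],
])

```text
time_s: 22.22
position: [0.69, -0.1195, 0.2904]
tool_rot: [[0.013, 1.0, 0.017], [0.824, -0.02, 0.566], [0.566, 0.007, -0.824]]
ft_force: [0.9, 0.1, 0.2]
grip_width: 0.0848
```

Run:
```python
from plan import *
st()
go([.452,.113,.20],Rt(89))
for n in("top","scene"):
    p,d=vision.get_image(n); crop(n,p,*(((270,90,390,200),5,"d6top") if n=="top" else ((280,120,440,290),4,"d6scene")))
    w=cloud(n,d)
    for o in vision.masks_of(n,"tin1"):
        q=w[o["pixels"]];q=q[(q[:,2]>.015)&(q[:,2]<.035)]
        if len(q)>20: print(n,o["p"],(q.min(0)/2+q.max(0)/2).round(4),np.median(q,0).round(4),len(q))
```

```text
t 22.23 q [-30.3  42.2  35.4  33.6 116.2 -17.8] p [ 0.69   -0.1195  0.2904] z [ 0.017  0.566 -0.824] y [ 1.    -0.02   0.007] F [0.9 0.1 0.2] g 84.8
row [np.float64(2.75), np.float64(-4.86), np.float64(4.04), np.float64(3.42), np.float64(-3.33), np.float64(-10.88)] rows>= 9.0 t 22.23 tcp [0.452 0.113 0.2  ]
top 0.53 [0.4107 0.272  0.0245] [0.4107 0.2701 0.0256] 227
scene 0.75 [0.4532 0.1146 0.0236] [0.4582 0.1128 0.0253] 201
scene 0.6 [0.4162 0.2732 0.0233] [0.4196 0.2687 0.0249] 219
```

View pics/d6scene.png

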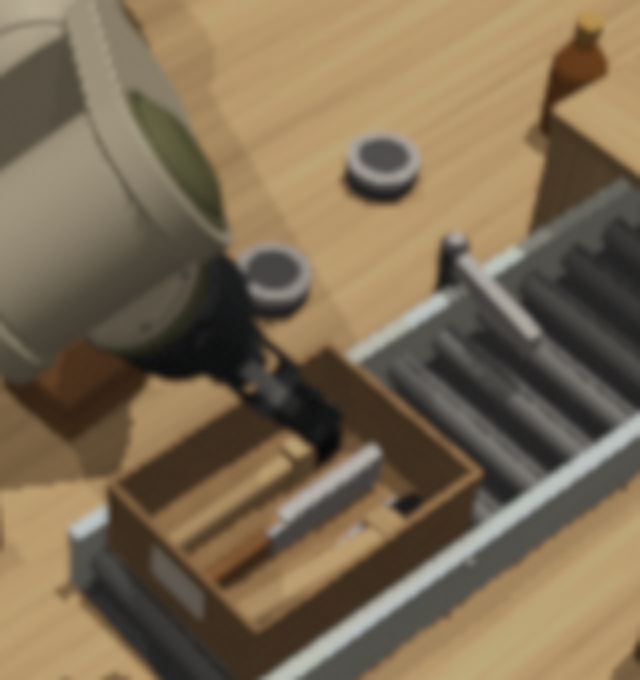

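View pics/d6top.png

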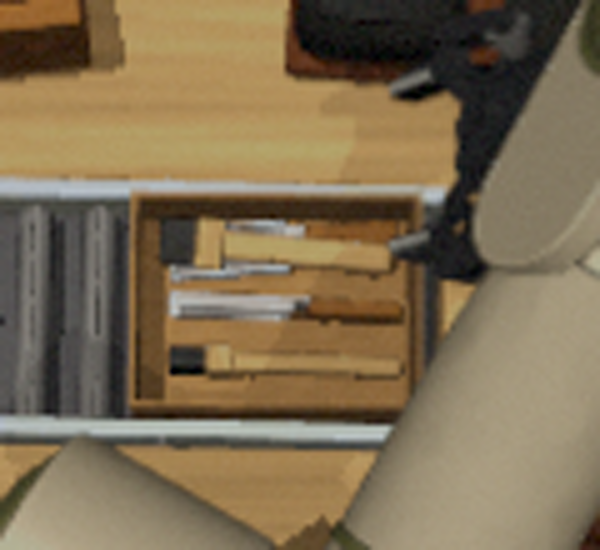

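Call:
send_rows([
  [2.75,-4.86,3.0,3.42,-3.33,-10.88,85],
  [2.75,-4.86,3.0,3.42,-3.33,-10.88,85],
  [2.75,-4.86,3.0,3.42,-3.33,-10.88,85],
  [2.75,-4.86,3.0,3.42,-3.33,-10.88,85],
  [2.75,-4.86,3.0,3.42,-3.33,-10.88,85],
])

```text
time_s: 23.05
position: [0.452, 0.0821, 0.2393]
tool_rot: [[-0.763, 0.635, -0.123], [0.593, 0.763, 0.257], [0.257, 0.123, -0.959]]
ft_force: [1.3, 0.4, 0.3]
grip_width: 0.0849
```

Run:
```python
from plan import *
st()
go([.4515,.1135,.12],Rt(89))
```

```text
t 23.05 q [-12.2  15.3  84.6  13.   90.4 -64.4] p [0.452  0.0821 0.2393] z [-0.123  0.257 -0.959] y [0.635 0.763 0.123] F [1.3 0.4 0.3] g 84.9
row [np.float64(-0.23), np.float64(0.18), np.float64(2.45), np.float64(1.48), np.float64(-1.5), np.float64(-4.69)] rows>= 4.0 t 23.05 tcp [0.452 0.114 0.12 ]
```

Call:
send_rows([
  [-0.23,0.18,2.45,1.48,-1.5,-4.69,85],
  [-0.23,0.18,2.45,1.48,-1.5,-4.69,85],
  [-0.23,0.18,2.45,1.48,-1.5,-4.69,85],
  [-0.23,0.18,2.45,1.48,-1.5,-4.69,85],
  [-0.23,0.18,2.45,1.48,-1.5,-4.69,85],
])

```text
time_s: 23.68
position: [0.4526, 0.1132, 0.1208]
tool_rot: [[-1.0, 0.023, -0.003], [0.023, 1.0, 0.001], [0.003, 0.001, -1.0]]
ft_force: [0.0, -0.9, 0.6]
grip_width: 0.0853
```

Run:
```python
from plan import *
st()
for n in("top","scene"):
    p,d=vision.get_image(n); crop(n,p,*(((200,130,360,250),4,"e1top") if n=="top" else ((280,80,480,250),4,"e1scene")))
    w=cloud(n,d)
    for o in vision.masks_of(n,"tin1"):
        q=w[o["pixels"]];q=q[(q[:,2]>.015)&(q[:,2]<.035)]
        if len(q)>20: print(n,o["p"],(q.min(0)/2+q.max(0)/2).round(4),np.median(q,0).round(4),len(q))
go([.4515,.1135,.006],Rt(89))
```

```text
t 23.68 q [ -0.6  20.7  97.    0.1  62.4 -89.3] p [0.4526 0.1132 0.1208] z [-0.003  0.001 -1.   ] y [0.023 1.    0.001] F [ 0.  -0.9  0.6] g 85.3
scene 0.81 [0.4194 0.2355 0.024 ] [0.4228 0.235  0.0253] 222
scene 0.8 [0.4521 0.1147 0.0244] [0.4552 0.1122 0.025 ] 251
row [np.float64(0.05), np.float64(0.02), np.float64(2.31), np.float64(0.01), np.float64(-0.01), np.float64(-0.06)] rows>= 2.0 t 23.88 tcp [0.452 0.114 0.006]
```

View pics/e1scene.png

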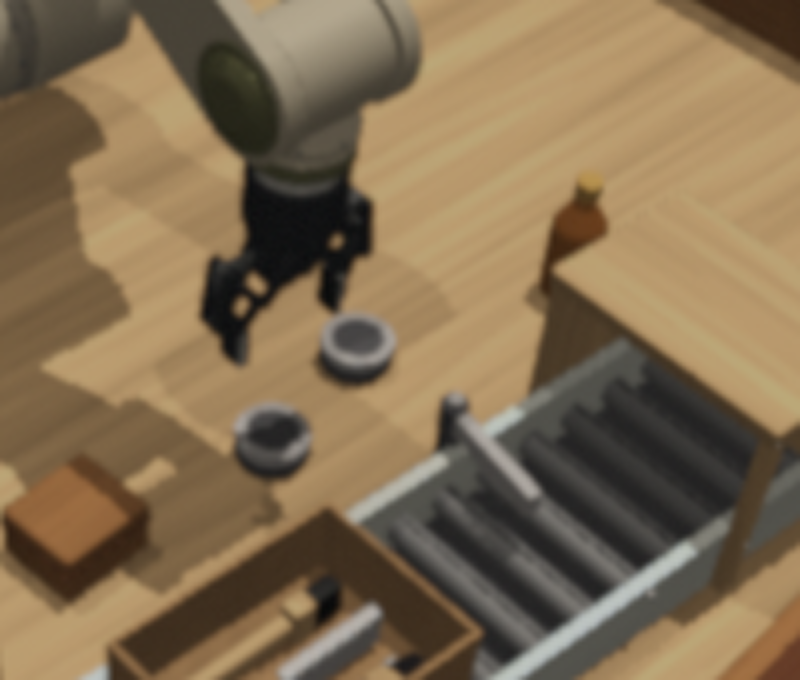

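Call:
send_rows([
  [0.04,0.01,1.2,0,0,0,85],
  [0.04,0.01,2.37,0,0,0,85],
  [0.04,0.01,2.37,0,0,0,85],
  [0.04,0.01,2.37,0,0,0,40],
  [0.04,0.01,2.37,0,0,0,40],
])

```text
time_s: 24.5
position: [0.4535, 0.1132, 0.006]
tool_rot: [[-1.0, 0.024, 0.005], [0.024, 1.0, 0.001], [-0.005, 0.001, -1.0]]
ft_force: [-1.1, -0.7, 2.7]
grip_width: 0.0585
```

Call:
send_rows([
  [0,0,0,0,0,0,40],
  [0,0,-1.2,0,0,0,40],
  [0,0,-2.4,0,0,0,40],
  [0,0,-3.6,0,0,0,40],
  [0,0,-4,0,0,0,40],
])

```text
time_s: 25.12
position: [0.4528, 0.1132, 0.2092]
tool_rot: [[-1.0, 0.024, 0.01], [0.024, 1.0, 0.001], [-0.01, 0.001, -1.0]]
ft_force: [-0.6, -0.8, -1.3]
grip_width: 0.0585
```

Run:
```python
from plan import *
st()
for n in("scene",):
    p,d=vision.get_image(n); crop(n,p,(280,80,480,250),4,"e2scene")
go(cart(-.018,.045,.20),Rt(89))
```

```text
t 25.12 q [ -0.6  14.3  89.5   0.   75.6 -89.2] p [0.4528 0.1132 0.2092] z [ 0.01   0.001 -1.   ] y [0.024 1.    0.001] F [-0.6 -0.8 -1.3] g 58.5
row [np.float64(-3.75), np.float64(-2.49), np.float64(-0.6), np.float64(0.01), np.float64(0.08), np.float64(-0.05)] rows>= 4.0 t 25.18 tcp [ 0.637 -0.016  0.242]
```

View pics/e2scene.png

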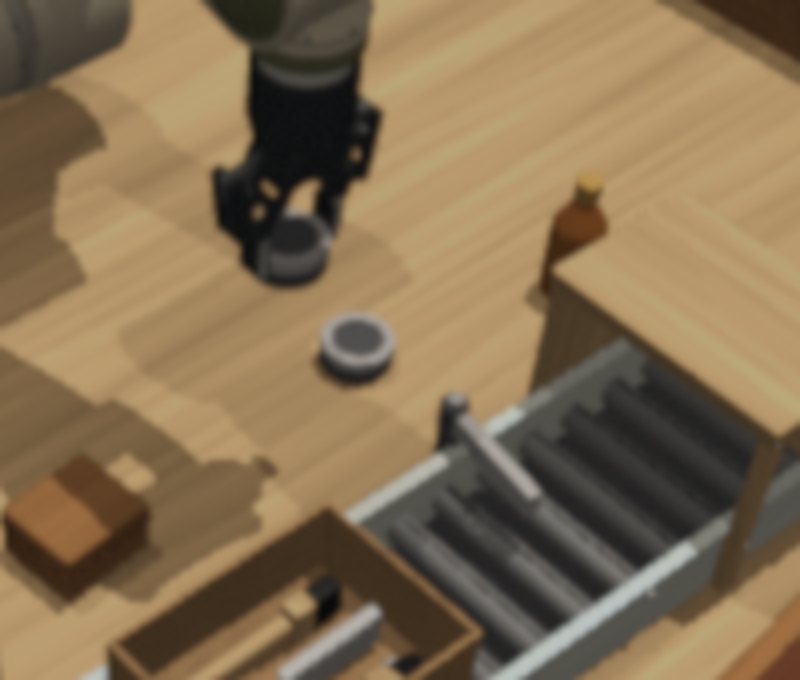

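Run:
```python
from plan import *
go(cart(-.025,-.042,.16),Rt(89))
```

```text
row [np.float64(-3.61), np.float64(-4.23), np.float64(0.2), np.float64(0.01), np.float64(0.08), np.float64(-0.05)] rows>= 5.0 t 25.18 tcp [ 0.629 -0.103  0.202]
```

Call:
send_rows([
  [-3.61,-4.23,0.0,0,0.08,-0.05,40],
  [-3.61,-4.23,0.0,0,0.08,-0.05,40],
  [-3.61,-4.23,0.0,0,0.08,-0.05,40],
  [-3.61,-4.23,0.0,0,0.08,-0.05,40],
  [-3.61,-4.23,0.2,0,0.08,-0.05,40],
])

```text
time_s: 25.8
position: [0.6287, -0.1054, 0.1941]
tool_rot: [[-1.0, 0.019, -0.008], [0.019, 1.0, -0.0], [0.008, -0.0, -1.0]]
ft_force: [0.1, 1.0, -1.4]
grip_width: 0.0588
```

Run:
```python
from plan import *
st()
go(cart(-.025,-.042,.16),Rt(89))
for n in("top","scene"):
    p,d=vision.get_image(n); crop(n,p,*(((270,90,390,200),5,"e3top") if n=="top" else ((280,120,440,290),4,"e3scene")))
```

```text
t 25.8 q [ -20.1   32.4   62.4   -0.2   85.6 -109. ] p [ 0.6287 -0.1054  0.1941] z [-0.008 -0.    -1.   ] y [ 0.019  1.    -0.   ] F [ 0.1  1.  -1.4] g 58.8
row [np.float64(0.0), np.float64(0.06), np.float64(-0.16), np.float64(-0.0), np.float64(-0.06), np.float64(-0.01)] rows>= 1.0 t 25.8 tcp [ 0.629 -0.103  0.202]
```

View pics/e3scene.png

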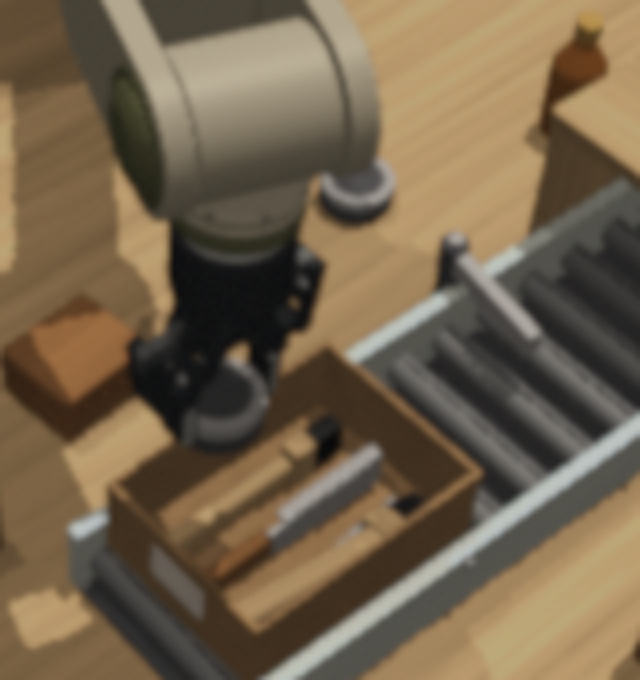

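Call:
send_rows([
  [0,0.15,1.1,0,0,0,40],
  [0,0.15,2.25,0,0,0,40],
  [0,0.15,2.25,0,0,0,40],
  [0,0.15,2.25,0,0,0,67],
  [0,0.15,2.25,0,0,0,67],
])

```text
time_s: 26.52
position: [0.6271, -0.095, 0.0832]
tool_rot: [[-1.0, 0.017, -0.007], [0.017, 1.0, -0.0], [0.007, -0.0, -1.0]]
ft_force: [-0.7, 0.9, 0.4]
grip_width: 0.0666
```

Call:
send_rows([
  [0,0,0,0,0,0,67],
  [0,0,-1.2,0,0,0,67],
  [0,0,-2.4,0,0,0,85],
  [0,0,-2.8,0,0,0,85],
])

```text
time_s: 27.02
position: [0.6288, -0.0954, 0.2258]
tool_rot: [[-1.0, 0.017, -0.004], [0.017, 1.0, -0.002], [0.004, -0.002, -1.0]]
ft_force: [0.3, 0.2, -0.9]
grip_width: 0.0848
```

Run:
```python
from plan import *
st()
for n in("top","scene"):
    p,d=vision.get_image(n); crop(n,p,*(((200,90,390,250),4,"e4top") if n=="top" else ((280,80,480,290),3,"e4scene")))
    w=cloud(n,d)
    for o in vision.masks_of(n,"tin1"):
        q=w[o["pixels"]];q=q[(q[:,2]>.015)&(q[:,2]<.035)]
        if len(q)>20: print(n,o["p"],(q.min(0)/2+q.max(0)/2).round(4),np.median(q,0).round(4),len(q))
go([.4165,.235,.20],Rt(89))
```

```text
t 27.02 q [ -19.2   31.    59.7   -0.2   89.5 -108.2] p [ 0.6288 -0.0954  0.2258] z [-0.004 -0.002 -1.   ] y [ 0.017  1.    -0.002] F [ 0.3  0.2 -0.9] g 84.8
top 0.5 [0.4197 0.2366 0.0247] [0.4213 0.2343 0.0252] 199
scene 0.71 [0.4209 0.2387 0.0235] [0.4224 0.2363 0.025 ] 205
row [np.float64(4.33), np.float64(6.53), np.float64(0.46), np.float64(0.01), np.float64(-0.08), np.float64(0.0)] rows>= 7.0 t 27.23 tcp [0.416 0.235 0.2  ]
```

View pics/e4scene.png

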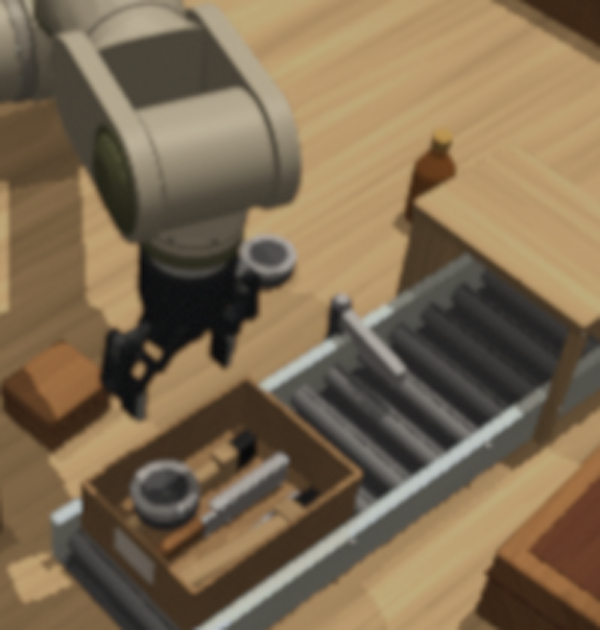

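View pics/e4top.png

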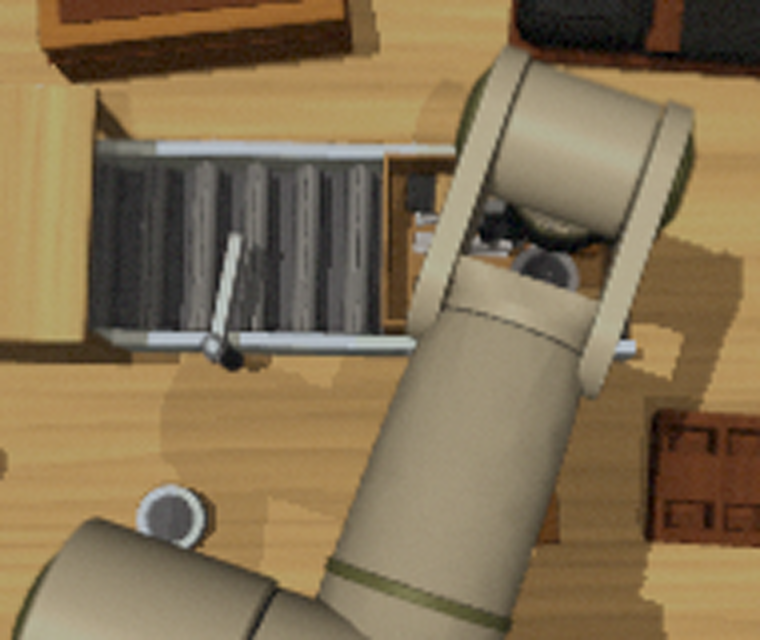

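Call:
send_rows([
  [4.25,6.53,0.3,0,0,0,85],
  [4.25,6.53,0.3,0,0,0,85],
  [4.25,6.53,0.3,0,0,0,85],
  [4.25,6.53,0.3,0,0,0,85],
  [4.25,6.53,0.3,0,0,0,85],
])

```text
time_s: 27.85
position: [0.4599, 0.1708, 0.2093]
tool_rot: [[-1.0, 0.017, -0.014], [0.017, 1.0, 0.001], [0.014, 0.001, -1.0]]
ft_force: [0.8, 0.9, 0.2]
grip_width: 0.0846
```

Run:
```python
from plan import *
st()
go([.418,.2365,.10],Rt(89))
```

```text
t 27.85 q [  6.4  17.3  85.2   0.1  78.3 -82.6] p [0.4599 0.1708 0.2093] z [-0.014  0.001 -1.   ] y [0.017 1.    0.001] F [0.8 0.9 0.2] g 84.6
row [np.float64(0.83), np.float64(1.3), np.float64(2.2), np.float64(0.0), np.float64(-0.1), np.float64(0.0)] rows>= 3.0 t 27.85 tcp [0.418 0.236 0.1  ]
```

Call:
send_rows([
  [0.83,1.3,0.5,0,-0.1,0,85],
  [0.83,1.3,0.5,0,-0.1,0,85],
  [0.83,1.3,1.5,0,-0.1,0,85],
  [0.83,1.3,2.2,0,-0.1,0,85],
  [0.83,1.3,2.2,0,-0.1,0,85],
])

```text
time_s: 28.48
position: [0.4191, 0.2344, 0.099]
tool_rot: [[-1.0, 0.018, -0.003], [0.018, 1.0, -0.001], [0.003, -0.001, -1.0]]
ft_force: [0.3, 0.3, -0.0]
grip_width: 0.085
```

Run:
```python
from plan import *
st()
for n in("top","scene"):
    p,d=vision.get_image(n); crop(n,p,*(((200,110,390,250),4,"f1top") if n=="top" else ((280,80,480,290),3,"f1scene")))
    w=cloud(n,d)
    for o in vision.masks_of(n,"tin1"):
        q=w[o["pixels"]];q=q[(q[:,2]>.015)&(q[:,2]<.035)]
        if len(q)>20: print(n,o["p"],(q.min(0)/2+q.max(0)/2).round(4),np.median(q,0).round(4),len(q))
go([.418,.2365,.003],Rt(89))
```

```text
t 28.48 q [ 15.1  23.6  96.6  -0.   59.9 -73.9] p [0.4191 0.2344 0.099 ] z [-0.003 -0.001 -1.   ] y [ 0.018  1.    -0.001] F [ 0.3  0.3 -0. ] g 85.0
row [np.float64(0.07), np.float64(0.02), np.float64(1.99), np.float64(0.01), np.float64(0.04), np.float64(0.0)] rows>= 2.0 t 28.68 tcp [0.418 0.236 0.003]
```

View pics/f1scene.png

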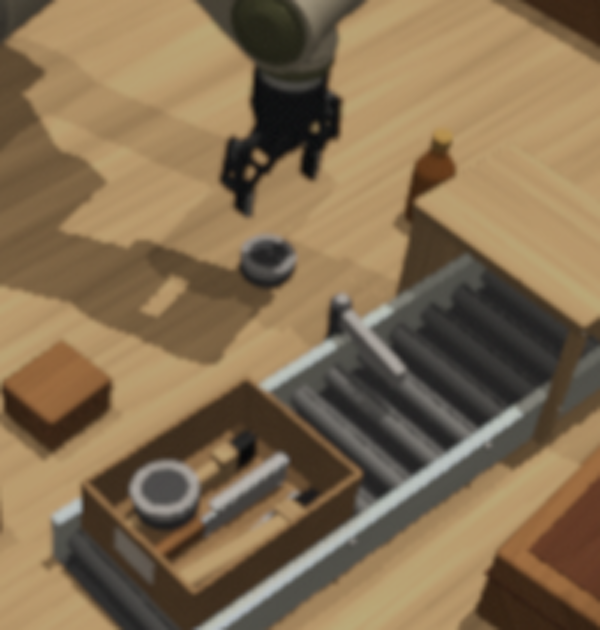

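View pics/f1top.png

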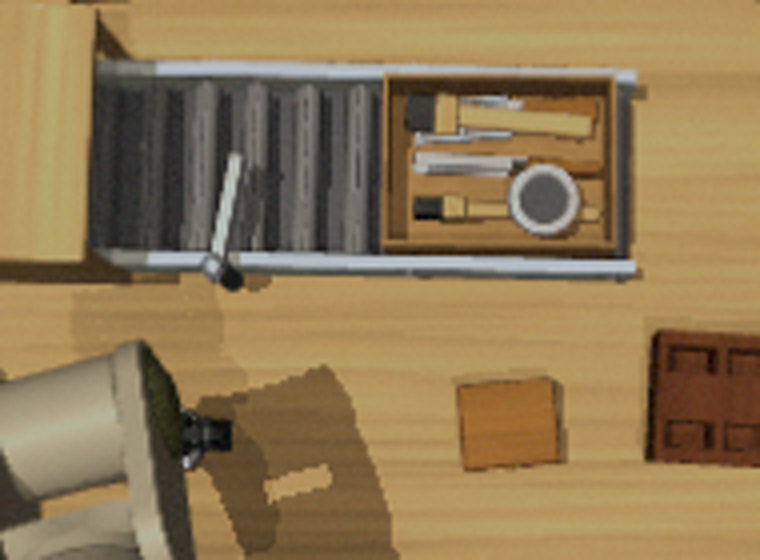

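Call:
send_rows([
  [0.05,0.03,1.0,0,0,0,85],
  [0.05,0.03,1.93,0,0,0,85],
  [0.05,0.03,1.93,0,0,0,85],
  [0.05,0.03,1.93,0,0,0,40],
  [0.05,0.03,1.93,0,0,0,40],
])

```text
time_s: 29.3
position: [0.4194, 0.2372, 0.0073]
tool_rot: [[-1.0, 0.017, 0.008], [0.017, 1.0, 0.002], [-0.008, 0.002, -1.0]]
ft_force: [-1.5, -0.3, 5.8]
grip_width: 0.0585
```

Call:
send_rows([
  [0,0,0,0,0,0,40],
  [0,0,-1.2,0,0,0,40],
  [0,0,-2.4,0,0,0,40],
  [0,0,-3.6,0,0,0,40],
  [0,0,-4,0,0,0,40],
])

```text
time_s: 29.92
position: [0.4182, 0.237, 0.2103]
tool_rot: [[-1.0, 0.017, 0.012], [0.017, 1.0, 0.003], [-0.012, 0.003, -1.0]]
ft_force: [0.3, -0.1, -1.7]
grip_width: 0.0586
```

Run:
```python
from plan import *
st()
for n in("scene",):
    p,d=vision.get_image(n); crop(n,p,(280,80,480,250),4,"f2scene")
go(cart(.037,-.037,.16),Rt(89))
```

```text
t 29.93 q [ 15.4  15.6  87.5  -0.   76.2 -73.6] p [0.4182 0.237  0.2103] z [ 0.012  0.003 -1.   ] y [0.017 1.    0.003] F [ 0.3 -0.1 -1.7] g 58.6
row [np.float64(-5.55), np.float64(-6.62), np.float64(0.23), np.float64(0.03), np.float64(0.1), np.float64(0.01)] rows>= 7.0 t 29.98 tcp [ 0.691 -0.099  0.202]
```

View pics/f2scene.png

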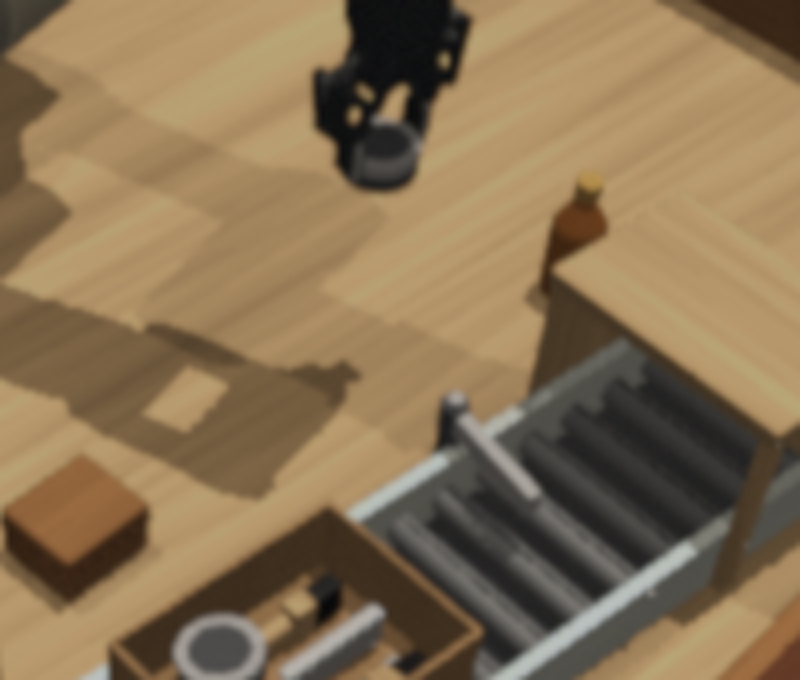

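Tin B is held. Carry it to the far rear half of the carton.

Call:
send_rows([
  [-5.55,-6.62,0.1,0,0.1,0,40],
  [-5.55,-6.62,0.1,0,0.1,0,40],
  [-5.55,-6.62,0.1,0,0.1,0,40],
  [-5.55,-6.62,0.1,0,0.1,0,40],
  [-5.55,-6.62,0.1,0,0.1,0,40],
])

```text
time_s: 30.6
position: [0.6149, -0.0079, 0.2022]
tool_rot: [[-1.0, 0.017, -0.01], [0.017, 1.0, 0.001], [0.01, 0.001, -1.0]]
ft_force: [0.9, -0.1, -0.5]
grip_width: 0.0584
```

Call:
send_rows([
  [-1.65,-2.0,0.1,0,0,0,40],
  [-1.65,-2.0,0.1,0,0,0,40],
  [-1.65,-2.0,0.1,0,0,0,40],
])

```text
time_s: 30.98
position: [0.6957, -0.1112, 0.194]
tool_rot: [[-1.0, 0.021, -0.012], [0.021, 1.0, 0.001], [0.012, 0.001, -1.0]]
ft_force: [-1.1, 0.6, -0.9]
grip_width: 0.0583
```

Run:
```python
from plan import *
st()
go(cart(.037,-.037,.16),Rt(89))
```

```text
t 30.98 q [ -18.6   39.8   48.3   -0.2   92.6 -107.4] p [ 0.6957 -0.1112  0.194 ] z [-0.012  0.001 -1.   ] y [0.021 1.    0.001] F [-1.1  0.6 -0.9] g 58.3
row [np.float64(0.1), np.float64(0.25), np.float64(-0.16), np.float64(0.0), np.float64(-0.09), np.float64(-0.02)] rows>= 1.0 t 30.98 tcp [ 0.691 -0.099  0.202]
```

Call:
send_rows([
  [0.1,0.27,0.9,0,-0.09,0,40],
  [0.1,0.27,2.15,0,-0.09,0,40],
  [0.1,0.27,2.15,0,-0.09,0,40],
  [0.1,0.27,2.15,0,-0.09,0,67],
  [0.1,0.27,2.15,0,-0.09,0,67],
])

```text
time_s: 31.6
position: [0.6897, -0.0939, 0.0909]
tool_rot: [[-1.0, 0.017, 0.005], [0.017, 1.0, -0.0], [-0.005, -0.0, -1.0]]
ft_force: [0.5, 0.5, -0.2]
grip_width: 0.0671
```

Call:
send_rows([
  [0,0,0,0,0,0,67],
  [0,0,-1.2,0,0,0,67],
  [0,0,-2.4,0,0,0,70],
  [0,0,-2.8,0,0,0,70],
])

```text
time_s: 32.1
position: [0.6895, -0.0941, 0.2338]
tool_rot: [[-1.0, 0.017, 0.009], [0.017, 1.0, -0.002], [-0.009, -0.001, -1.0]]
ft_force: [0.1, 0.9, -0.0]
grip_width: 0.0698
```

Run:
```python
from plan import *
st()
for n in("top","scene"):
    p,d=vision.get_image(n); crop(n,p,*(((200,90,390,250),4,"f4top") if n=="top" else ((280,80,480,290),3,"f4scene")))
```

```text
t 32.1 q [-1.750e+01  3.710e+01  4.710e+01  1.000e-01  9.520e+01 -1.066e+02] p [ 0.6895 -0.0941  0.2338] z [ 0.009 -0.002 -1.   ] y [ 0.017  1.    -0.001] F [ 0.1  0.9 -0. ] g 69.8
```

View pics/f4scene.png

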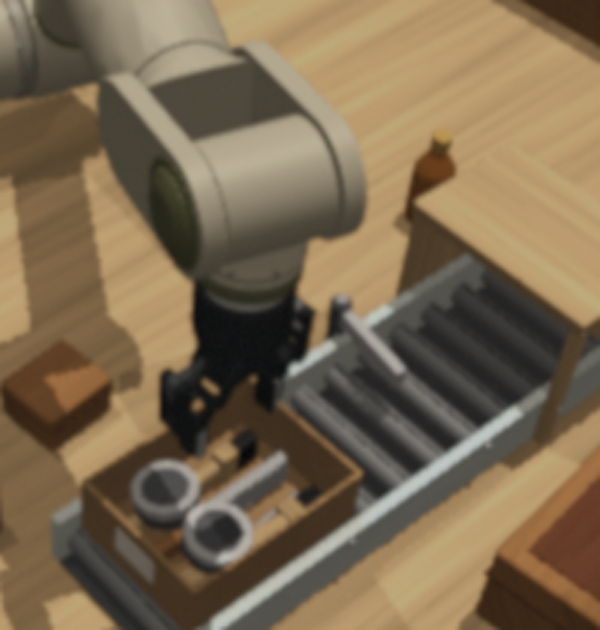

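```bash
cat >> plan.py <<'E'
T0=np.array([.661,.117,0]);TY=-1.0
def trk(x,y,z): return T0+Rz(np.radians(TY))@np.array([x,y,z])
def keep(th,r,d,z,open_=True):
    s=1 if open_ else -1
    return trk(-.098+r*np.cos(th)+s*d*np.sin(th), .066-r*np.sin(th)+s*d*np.cos(th), z)
E
python3 - <<'E'
from plan import *
print(keep(.22,.07,.037,.16),keep(0,0,0,0))
go(keep(.22,.07,.037,.18),Rt(89))
go(keep(.22,.07,.037,.078),Rt(89))
E
```

```text
[0.64090604 0.2041961  0.16      ] [0.56416678 0.18470028 0.        ]
row [np.float64(1.08), np.float64(5.95), np.float64(1.02), np.float64(-0.01), np.float64(0.06), np.float64(0.0)] rows>= 5.0 t 32.2 tcp [0.641 0.204 0.18 ]
row [np.float64(1.09), np.float64(5.95), np.float64(3.06), np.float64(-0.01), np.float64(0.06), np.float64(0.0)] rows>= 6.0 t 32.2 tcp [0.641 0.204 0.078]
```

View pics/f4top.png

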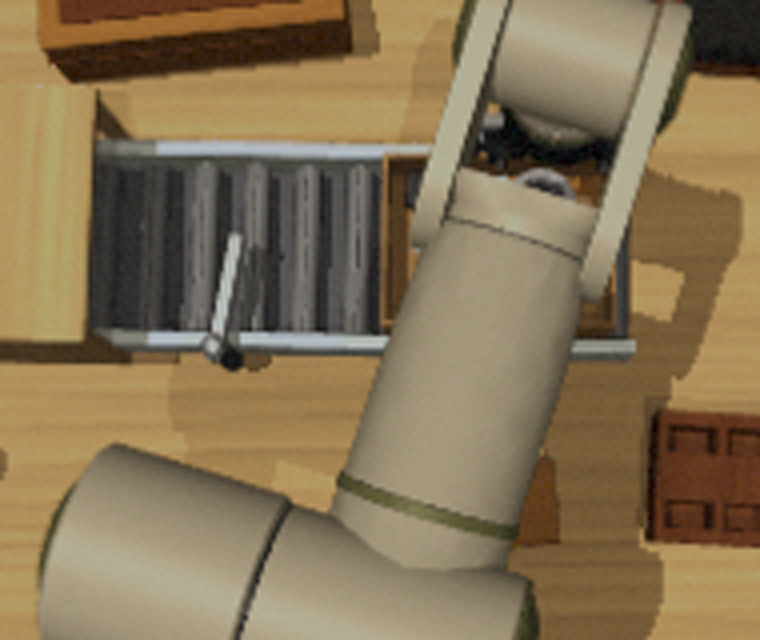

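Call:
send_rows([
  [1.08,5.95,0.0,0,0.06,0,0],
  [1.08,5.95,0.5,0,0.06,0,0],
  [1.08,5.95,1.0,0,0.06,0,0],
  [1.08,5.95,1.0,0,0.06,0,0],
  [1.08,5.95,1.0,0,0.06,0,0],
])

```text
time_s: 32.83
position: [0.6386, 0.2064, 0.1764]
tool_rot: [[-1.0, 0.017, -0.009], [0.017, 1.0, 0.001], [0.009, 0.0, -1.0]]
ft_force: [0.9, -0.2, -0.2]
grip_width: -0.0002
```

Run:
```python
from plan import *
st()
go(keep(.22,.07,.037,.078),Rt(89))
for n in("top","scene"):
    p,d=vision.get_image(n); crop(n,p,*(((170,90,360,250),4,"g1top") if n=="top" else ((280,80,510,290),3,"g1scene")))
```

```text
t 32.83 q [  7.8  36.6  57.4   0.1  86.5 -81.3] p [0.6386 0.2064 0.1764] z [-0.009  0.001 -1.   ] y [0.017 1.    0.   ] F [ 0.9 -0.2 -0.2] g -0.2
row [np.float64(-0.06), np.float64(-0.04), np.float64(1.97), np.float64(0.0), np.float64(-0.07), np.float64(0.01)] rows>= 2.0 t 32.83 tcp [0.641 0.204 0.078]
```

View pics/g1top.png

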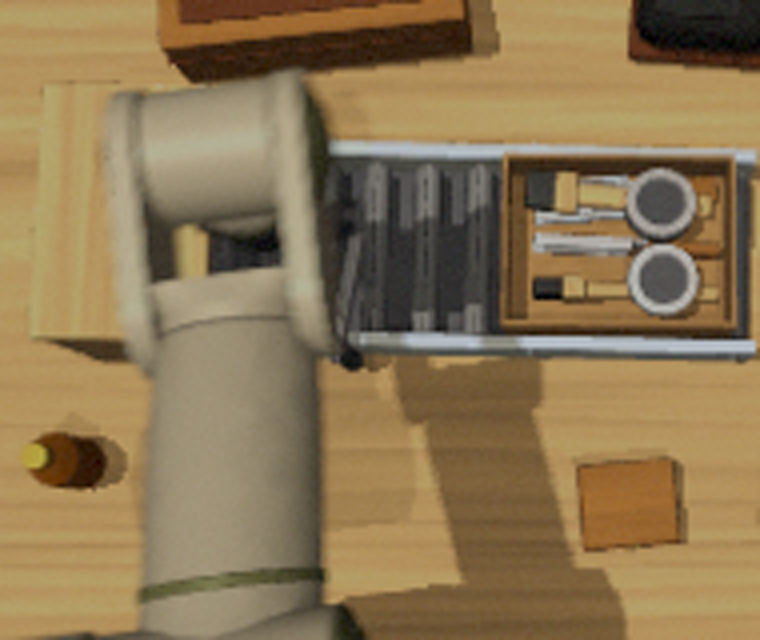

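View pics/g1scene.png

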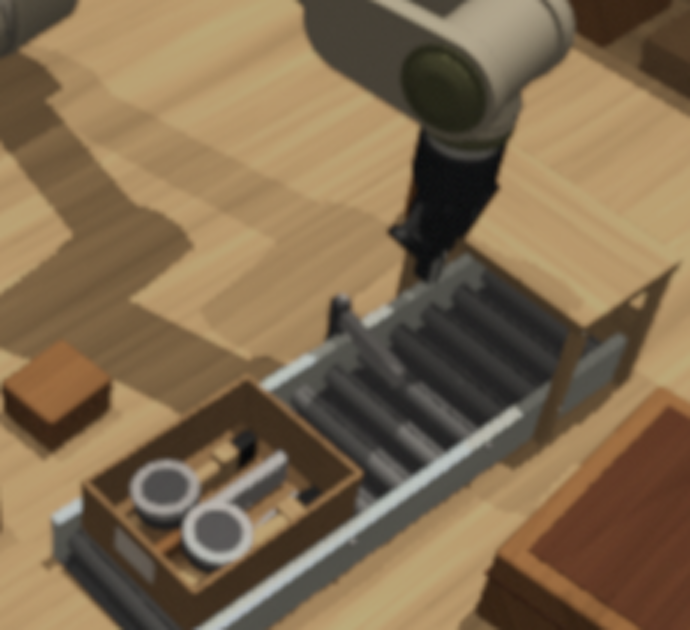

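Call:
send_rows([
  [-0.06,0,0.9,0,-0.07,0,0],
  [-0.06,0,1.93,0,-0.07,0,0],
  [-0.06,0,1.93,0,-0.07,0,0],
  [-0.06,0,1.93,0,-0.07,0,0],
])

```text
time_s: 33.42
position: [0.6432, 0.2041, 0.0836]
tool_rot: [[-1.0, 0.017, 0.006], [0.017, 1.0, 0.001], [-0.006, 0.001, -1.0]]
ft_force: [0.6, 0.0, 0.9]
grip_width: -0.0002
```

Run:
```python
from plan import *
st()
for th,r,d in [(.3,.07,.022),(.55,.07,.02),(.8,.07,.02),(1.05,.07,.02),(1.3,.07,.019),(1.5,.07,.018),(1.58,.07,.018)]:
    print(th,end=" ");go(keep(th,r,d,.079),Rt(89))
```

```text
t 33.42 q [  7.6  41.1  64.6   0.   74.  -81.4] p [0.6432 0.2041 0.0836] z [ 0.006  0.001 -1.   ] y [0.017 1.    0.001] F [0.6 0.  0.9] g -0.2
0.3 row [np.float64(0.11), np.float64(-0.41), np.float64(0.09), np.float64(0.01), np.float64(0.04), np.float64(0.0)] rows>= 1.0 t 33.42 tcp [0.638 0.184 0.079]
0.55 row [np.float64(0.17), np.float64(-0.81), np.float64(0.09), np.float64(0.01), np.float64(0.04), np.float64(0.0)] rows>= 1.0 t 33.42 tcp [0.634 0.164 0.079]
0.8 row [np.float64(0.31), np.float64(-1.14), np.float64(0.09), np.float64(0.01), np.float64(0.04), np.float64(0.0)] rows>= 1.0 t 33.42 tcp [0.627 0.147 0.079]
1.05 row [np.float64(0.53), np.float64(-1.43), np.float64(0.09), np.float64(0.01), np.float64(0.04), np.float64(0.0)] rows>= 2.0 t 33.42 tcp [0.615 0.133 0.079]
1.3 row [np.float64(0.83), np.float64(-1.66), np.float64(0.09), np.float64(0.01), np.float64(0.04), np.float64(0.0)] rows>= 2.0 t 33.42 tcp [0.6   0.122 0.079]
1.5 row [np.float64(1.12), np.float64(-1.79), np.float64(0.08), np.float64(0.01), np.float64(0.04), np.float64(0.0)] rows>= 2.0 t 33.42 tcp [0.586 0.116 0.079]
1.58 row [np.float64(1.23), np.float64(-1.82), np.float64(0.08), np.float64(0.01), np.float64(0.04), np.float64(0.0)] rows>= 2.0 t 33.42 tcp [0.58  0.114 0.079]
```

Call:
send_rows([
  [0.11,-0.41,0.06,0,0,0,0],
  [0.17,-0.81,0.06,0,0,0,0],
  [0.31,-1.14,0.06,0,0,0,0],
  [0.53,-1.43,0.06,0,0,0,0],
  [0.83,-1.66,0.06,0,0,0,0],
])

```text
time_s: 34.05
position: [0.5992, 0.121, 0.0794]
tool_rot: [[-1.0, 0.018, 0.005], [0.018, 1.0, 0.001], [-0.005, 0.001, -1.0]]
ft_force: [1.0, 1.4, 0.3]
grip_width: -0.0002
```

Run:
```python
from plan import *
st()
for th,r,d in [(1.5,.07,.018),(1.58,.07,.018)]:
    print(th,end=" ");go(keep(th,r,d,.079),Rt(89))
for n in("top","scene"):
    p,d=vision.get_image(n); crop(n,p,*(((170,90,360,250),4,"g2top") if n=="top" else ((280,80,510,290),3,"g2scene")))
```

```text
t 34.05 q [  0.3  35.7  76.7   0.   67.3 -88.7] p [0.5992 0.121  0.0794] z [ 0.005  0.001 -1.   ] y [0.018 1.    0.001] F [1.  1.4 0.3] g -0.2
1.5 row [np.float64(0.27), np.float64(-0.11), np.float64(0.01), np.float64(0.01), np.float64(0.03), np.float64(-0.0)] rows>= 1.0 t 34.05 tcp [0.586 0.116 0.079]
1.58 row [np.float64(0.38), np.float64(-0.14), np.float64(0.01), np.float64(0.01), np.float64(0.03), np.float64(-0.0)] rows>= 1.0 t 34.05 tcp [0.58  0.114 0.079]
```

View pics/g2scene.png

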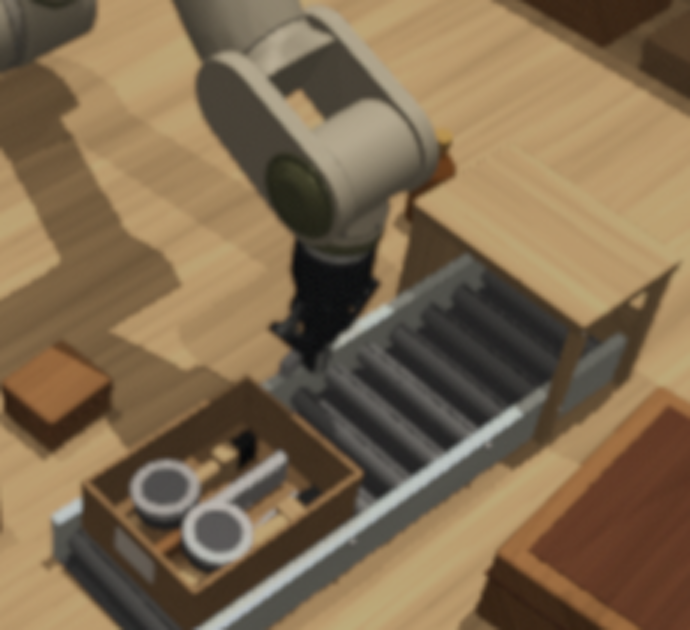

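Call:
send_rows([
  [0.2,-0.08,0,0,0,0,0],
  [0.38,-0.14,0,0,0,0,0],
  [0.42,-0.14,0,0,0,0,0],
  [0.42,-0.14,0,0,0,0,0],
])

```text
time_s: 34.65
position: [0.5782, 0.1157, 0.0786]
tool_rot: [[-1.0, 0.017, 0.003], [0.017, 1.0, 0.001], [-0.003, 0.001, -1.0]]
ft_force: [0.6, 0.5, -0.1]
grip_width: 0.0001
```

Call:
send_rows([
  [-0.3,0,0,0,0,0,0],
  [-0.3,0,-1.2,0,0,0,0],
  [-0.3,0,-2.4,0,0,0,0],
  [-0.3,-1,-3.4,0,0,0,0],
  [-0.3,-2,-3.4,0,0,0,0],
])

```text
time_s: 35.28
position: [0.592, 0.0149, 0.2522]
tool_rot: [[-1.0, 0.014, 0.01], [0.014, 1.0, -0.0], [-0.01, -0.0, -1.0]]
ft_force: [1.0, -1.5, -1.0]
grip_width: 0.0001
```

Run:
```python
from plan import *
st()
for n in("top","scene"):
    p,d=vision.get_image(n); crop(n,p,*(((170,90,360,250),4,"g3top") if n=="top" else ((280,80,510,290),3,"g3scene")))
    w=cloud(n,d).reshape(-1,3)
    k=(w[:,0]>.54)&(w[:,0]<.62)&(w[:,1]>.06)&(w[:,1]<.21)&(w[:,2]>.088)&(w[:,2]<.105)
    q=w[k]
    if len(q)>10:print(n,len(q),cv2.minAreaRect((q[:,:2]*1000).astype(np.float32)),cv2.fitLine(q[:,:2].astype(np.float32),cv2.DIST_HUBER,0,.001,.001).ravel())
```

```text
t 35.27 q [-10.   25.1  65.5   0.1  88.8 -99.2] p [0.592  0.0149 0.2522] z [ 0.01 -0.   -1.  ] y [ 0.014  1.    -0.   ] F [ 1.  -1.5 -1. ] g 0.1
top 51 ((563.7689208984375, 179.6642608642578), (21.01114273071289, 34.569061279296875), 1.8270140886306763) [0.07385754 0.9972688  0.5627184  0.17993611]
scene 174 ((566.2568969726562, 145.0677947998047), (22.23688507080078, 115.99658966064453), 0.4320546090602875) [0.07190557 0.99741143 0.56672376 0.14908633]
```

View pics/g3scene.png

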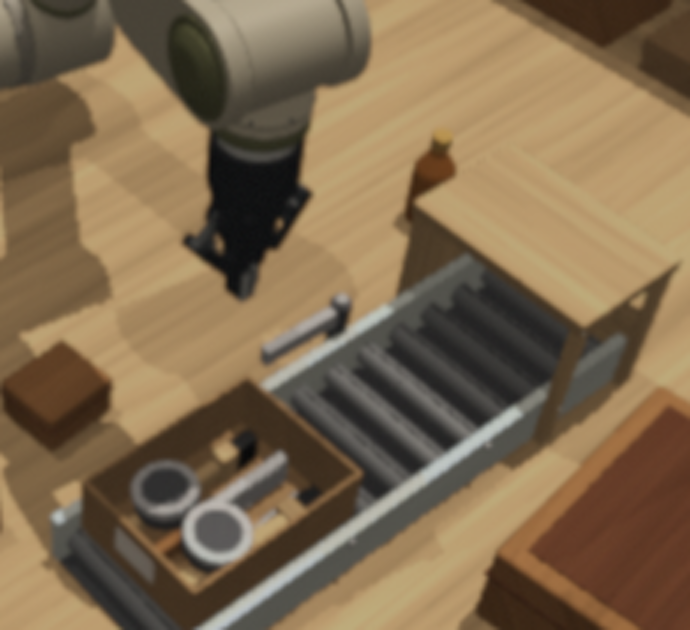

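View pics/g3top.png

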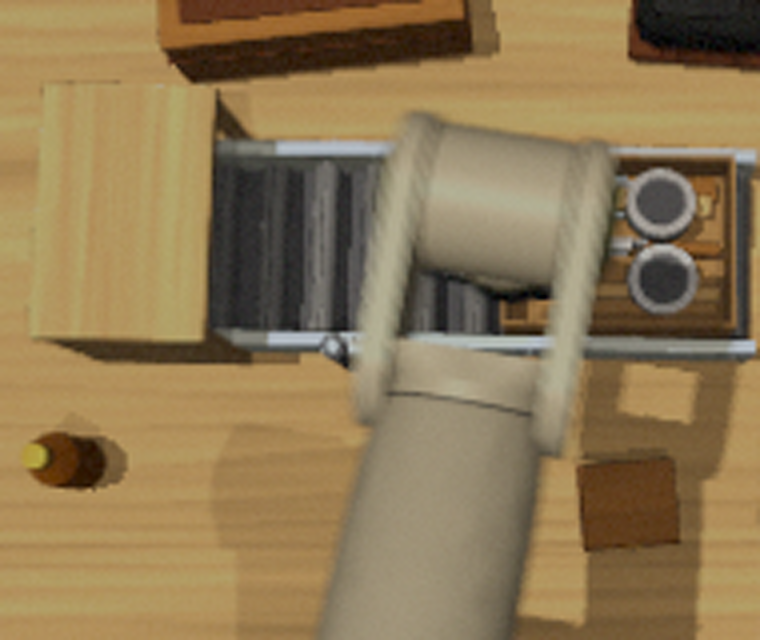

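Run:
```python
from plan import *
go(trk(0,-.32,.20),Rt(89))
go(trk(0,-.32,.068),Rt(89))
```

```text
row [np.float64(-1.37), np.float64(-4.25), np.float64(1.0), np.float64(-0.01), np.float64(0.04), np.float64(-0.03)] rows>= 4.0 t 35.38 tcp [ 0.655 -0.203  0.2  ]
row [np.float64(-1.35), np.float64(-4.25), np.float64(3.64), np.float64(-0.01), np.float64(0.04), np.float64(-0.03)] rows>= 5.0 t 35.38 tcp [ 0.655 -0.203  0.068]
```

Call:
send_rows([
  [-1.35,-4.25,0.5,0,0.04,-0.03,0],
  [-1.35,-4.25,0.5,0,0.04,-0.03,0],
  [-1.35,-4.25,0.8,0,0.04,-0.03,0],
  [-1.35,-4.25,1.0,0,0.04,-0.03,0],
  [-1.35,-4.25,1.0,0,0.04,-0.03,0],
])

```text
time_s: 36.0
position: [0.6548, -0.2002, 0.1953]
tool_rot: [[-1.0, 0.016, -0.007], [0.016, 1.0, 0.003], [0.007, 0.003, -1.0]]
ft_force: [0.2, 0.3, 0.1]
grip_width: 0.0002
```

Run:
```python
from plan import *
st()
go(trk(0,-.32,.068),Rt(89))
for n in("top","scene"):
    p,d=vision.get_image(n); crop(n,p,*(((230,90,420,250),4,"h1top") if n=="top" else ((250,100,480,330),3,"h1scene")))
```

```text
t 36.0 q [ -26.9   37.4   52.8   -0.    90.2 -116. ] p [ 0.6548 -0.2002  0.1953] z [-0.007  0.003 -1.   ] y [0.016 1.    0.003] F [0.2 0.3 0.1] g 0.2
row [np.float64(-0.03), np.float64(-0.06), np.float64(2.55), np.float64(0.02), np.float64(-0.05), np.float64(0.01)] rows>= 3.0 t 36.0 tcp [ 0.655 -0.203  0.068]
```

View pics/h1scene.png

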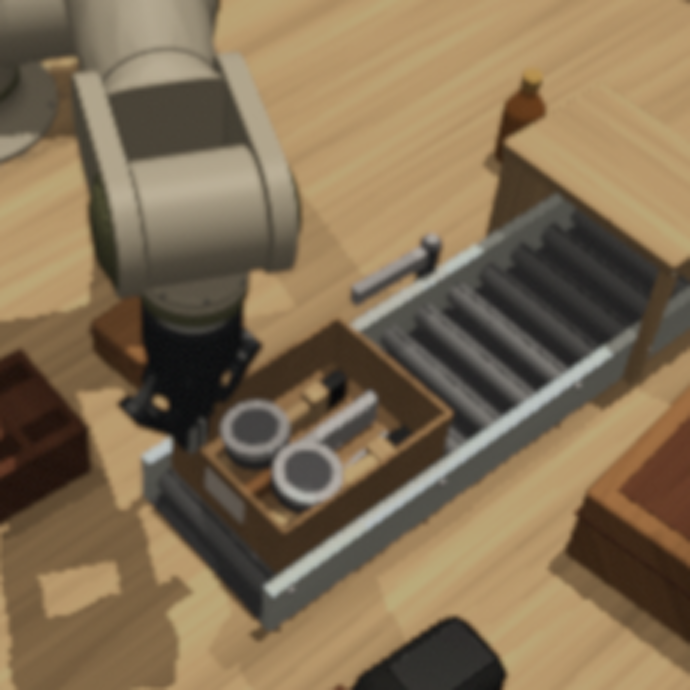

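Call:
send_rows([
  [0,-0.2,0,0,0,11.25,0],
  [0,-0.2,0,0,0,11.25,0],
  [0,-0.2,0,0,0,11.25,0],
  [0,-0.2,0,0,0,11.25,0],
  [0,-0.2,0,0,0,11.25,0],
])

```text
time_s: 36.72
position: [0.6552, -0.2064, 0.1999]
tool_rot: [[-0.578, 0.816, -0.001], [0.816, 0.578, 0.0], [0.001, -0.001, -1.0]]
ft_force: [0.3, -0.3, -0.5]
grip_width: 0.0003
```

Run:
```python
from plan import *
st()
go(trk(0,-.325,.070),Rt(-1))
```

```text
t 36.73 q [-27.3  37.3  52.2  -0.   90.5 -62.7] p [ 0.6552 -0.2064  0.1999] z [-0.001  0.    -1.   ] y [ 0.816  0.578 -0.001] F [ 0.3 -0.3 -0.5] g 0.3
row [np.float64(-0.03), np.float64(-0.01), np.float64(2.6), np.float64(-0.01), np.float64(-0.0), np.float64(4.54)] rows>= 4.0 t 36.73 tcp [ 0.655 -0.208  0.07 ]
```

Call:
send_rows([
  [0,0,0.0,0,0,4.54,0],
  [0,0,0.5,0,0,4.54,0],
  [0,0,1.0,0,0,4.54,0],
  [0,0,1.8,0,0,4.54,0],
  [0,0,2.55,0,0,4.54,0],
])

```text
time_s: 37.35
position: [0.6551, -0.2064, 0.0713]
tool_rot: [[0.012, 1.0, -0.001], [1.0, -0.012, 0.0], [0.0, -0.001, -1.0]]
ft_force: [1.0, -0.6, -1.0]
grip_width: -0.0001
```

Run:
```python
from plan import *
st()
go(trk(0,-.10,.070),Rt(-1))
for n in("top","scene"):
    p,d=vision.get_image(n); crop(n,p,*(((230,90,420,250),4,"h2top") if n=="top" else ((250,100,480,330),3,"h2scene")))
```

```text
t 37.35 q [-27.3  43.1  62.6  -0.   74.4 -26.6] p [ 0.6551 -0.2064  0.0713] z [-0.001  0.    -1.   ] y [ 1.    -0.012 -0.001] F [ 1.  -0.6 -1. ] g -0.1
row [np.float64(4.47), np.float64(0.03), np.float64(0.03), np.float64(-0.01), np.float64(-0.0), np.float64(0.04)] rows>= 4.0 t 37.35 tcp [0.659 0.017 0.07 ]
```

View pics/h2scene.png

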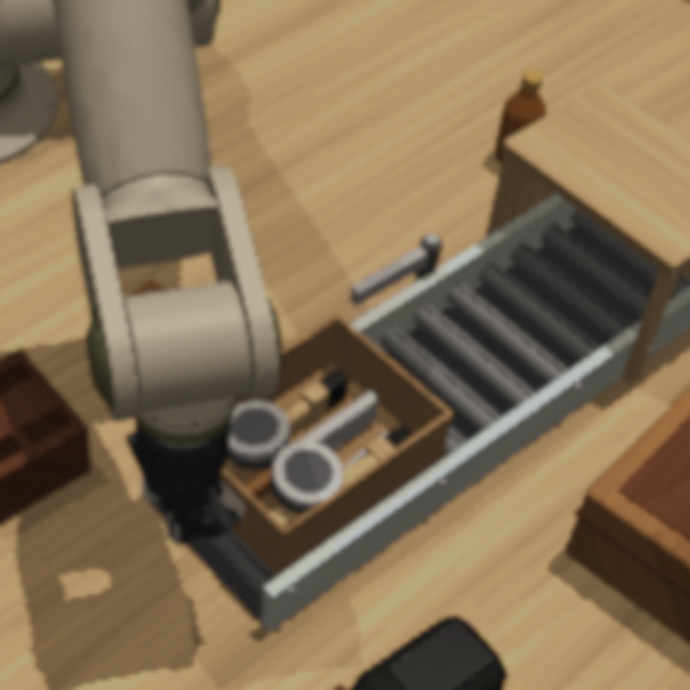

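Call:
send_rows([
  [0.35,0,0,0,0,0,0],
  [0.6,0,0,0,0,0,0],
  [0.85,0,0,0,0,0,0],
  [1.15,0.01,0,0,0,0,0],
  [1.5,0.01,0,0,0,0,0],
])

```text
time_s: 38.08
position: [0.6567, -0.1329, 0.073]
tool_rot: [[0.013, 1.0, 0.0], [1.0, -0.013, -0.001], [-0.001, 0.0, -1.0]]
ft_force: [-0.9, -0.8, 6.6]
grip_width: 0.0002
```

Call:
send_rows([
  [0.4,0,0,0,0,0,0],
  [0.8,0,0,0,0,0,0],
  [1.2,0,0,0,0,0,0],
  [1.6,0.01,0,0,0,0,0],
  [2.0,0.01,0,0,0,0,0],
])

```text
time_s: 38.7
position: [0.6589, -0.0325, 0.073]
tool_rot: [[0.013, 1.0, 0.001], [1.0, -0.013, -0.0], [-0.0, 0.001, -1.0]]
ft_force: [2.1, -2.2, 3.6]
grip_width: -0.0002
```

Run:
```python
from plan import *
st()
go(trk(0,.074,.070),Rt(-1))
for n in("top","scene"):
    p,d=vision.get_image(n); crop(n,p,*(((170,90,360,250),4,"h3top") if n=="top" else ((250,100,510,330),3,"h3scene")))
```

```text
t 38.7 q [-13.1  40.4  68.   -0.   71.5 -12.3] p [ 0.6589 -0.0325  0.073 ] z [ 0.001 -0.    -1.   ] y [ 1.    -0.013  0.001] F [ 2.1 -2.2  3.6] g -0.2
row [np.float64(4.47), np.float64(0.01), np.float64(0.06), np.float64(0.01), np.float64(0.0), np.float64(0.03)] rows>= 4.0 t 38.7 tcp [0.662 0.191 0.07 ]
```

View pics/h3scene.png

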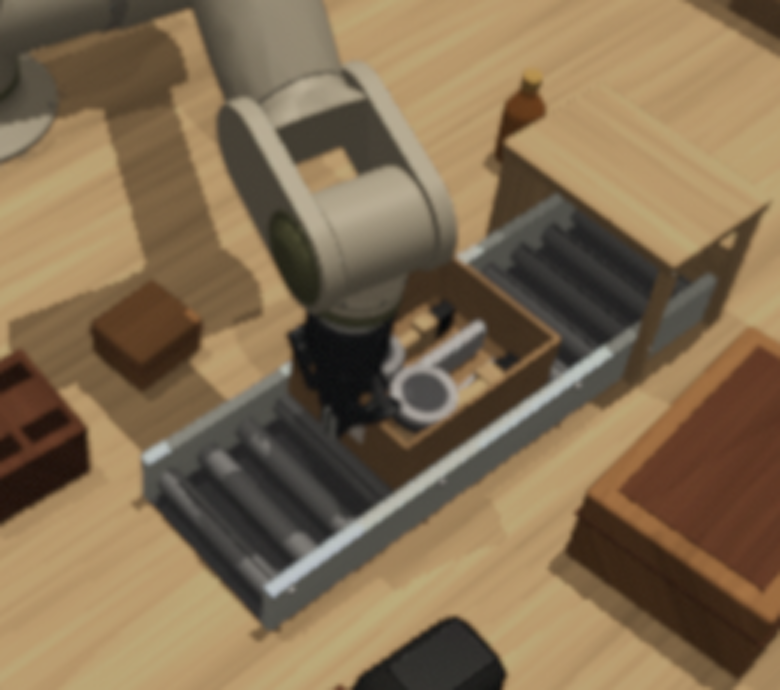

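Call:
send_rows([
  [0.4,0,-0.1,0,0,0,0],
  [0.8,0,-0.1,0,0,0,0],
  [1.2,0,-0.1,0,0,0,0],
  [1.6,0,-0.1,0,0,0,0],
  [2.0,0,-0.1,0,0,0,0],
])

```text
time_s: 39.42
position: [0.6593, 0.0681, 0.0762]
tool_rot: [[0.013, 1.0, -0.002], [1.0, -0.013, 0.001], [0.001, -0.002, -1.0]]
ft_force: [1.0, -1.9, -0.6]
grip_width: -0.0
```

Call:
send_rows([
  [0.4,0,0,0,0,0,0],
  [0.8,0,0,0,0,0,0],
  [1.2,0,0,0,0,0,0],
  [1.5,0,0,0,0,0,0],
  [1.8,0,0,0,0,0,0],
])

```text
time_s: 40.05
position: [0.6603, 0.1576, 0.0763]
tool_rot: [[0.013, 1.0, -0.003], [1.0, -0.013, 0.001], [0.001, -0.003, -1.0]]
ft_force: [1.4, -1.3, 0.2]
grip_width: 0.0001
```

Run:
```python
from plan import *
st()
go(trk(0,.074,.075),Rt(-1))
for n in("top","scene"):
    p,d=vision.get_image(n); crop(n,p,*(((170,90,360,250),4,"h4top") if n=="top" else ((300,80,510,290),3,"h4scene")))
```

```text
t 40.05 q [ 3.4 42.1 63.8  0.  74.3  4.2] p [0.6603 0.1576 0.0763] z [-0.003  0.001 -1.   ] y [ 1.    -0.013 -0.003] F [ 1.4 -1.3  0.2] g 0.1
row [np.float64(0.67), np.float64(0.03), np.float64(0.03), np.float64(-0.02), np.float64(-0.0), np.float64(0.03)] rows>= 1.0 t 40.05 tcp [0.662 0.191 0.075]
```

View pics/h4scene.png

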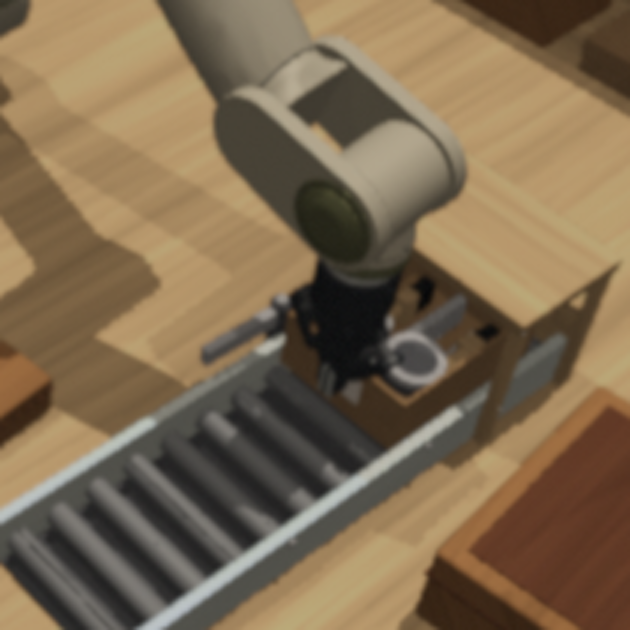

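Call:
send_rows([
  [0.2,0,0,0,0,0,0],
  [0.35,0,0,0,0,0,0],
  [0.45,0,0,0,0,0,0],
  [0.52,0,0,0,0,0,0],
  [0.58,0,0,0,0,0,0],
])

```text
time_s: 40.78
position: [0.661, 0.1857, 0.0764]
tool_rot: [[0.013, 1.0, -0.002], [1.0, -0.013, 0.001], [0.001, -0.002, -1.0]]
ft_force: [0.6, -2.3, 0.7]
grip_width: -0.0001
```

Call:
send_rows([
  [0.03,0,0,0,0,0,0],
  [0.06,0,0,0,0,0,0],
  [0.08,0,0,0,0,0,0],
])

```text
time_s: 41.15
position: [0.661, 0.1897, 0.0764]
tool_rot: [[0.013, 1.0, -0.002], [1.0, -0.013, 0.001], [0.001, -0.002, -1.0]]
ft_force: [1.8, -1.3, -0.1]
grip_width: -0.0003
```

Call:
send_rows([
  [0.03,0,0,0,0,0,0],
  [0.06,0,0,0,0,0,0],
  [0.06,0,0,0,0,0,0],
])

```text
time_s: 41.52
position: [0.6609, 0.1929, 0.0764]
tool_rot: [[0.013, 1.0, -0.003], [1.0, -0.013, 0.001], [0.001, -0.003, -1.0]]
ft_force: [0.1, -0.9, -0.0]
grip_width: -0.0
```

Call:
send_rows([
  [0.03,0,0,0,0,0,0],
  [0.06,0,0,0,0,0,0],
  [0.06,0,0,0,0,0,0],
])

```text
time_s: 41.9
position: [0.6608, 0.1929, 0.0764]
tool_rot: [[0.015, 1.0, -0.004], [1.0, -0.015, -0.004], [-0.004, -0.004, -1.0]]
ft_force: [-2.8, -13.8, 2.9]
grip_width: -0.0002
```

Call:
send_rows([
  [0.03,0,0,0,0,0,0],
  [0.05,0,0,0,0,0,0],
  [0.05,0,0,0,0,0,0],
])

```text
time_s: 42.28
position: [0.6606, 0.193, 0.0764]
tool_rot: [[0.016, 1.0, -0.006], [1.0, -0.016, -0.008], [-0.008, -0.006, -1.0]]
ft_force: [-5.8, -24.4, 4.1]
grip_width: -0.0
```

Run:
```python
from plan import *
st()
for n in("top","scene"):
    p,d=vision.get_image(n); crop(n,p,*(((170,90,360,250),4,"h5top") if n=="top" else ((300,80,510,290),3,"h5scene")))
    w=cloud(n,d).reshape(-1,3)
    k=(w[:,0]>.57)&(w[:,0]<.74)&(w[:,1]>.15)&(w[:,1]<.28)&(w[:,2]>.106)&(w[:,2]<.116)
    q=w[k]; print(n,len(q),q.min(0),q.max(0), np.sort(q[:,1])[:20].round(4))
```

```text
t 42.27 q [ 6.6 43.1 61.6 -0.4 75.7  7.6] p [0.6606 0.193  0.0764] z [-0.006 -0.008 -1.   ] y [ 1.    -0.016 -0.006] F [ -5.8 -24.4   4.1] g -0.0Traceback (most recent call last):
  File "<stdin>", line 7, in <module>
    return umr_minimum(a, axis, None, out, keepdims, initial, where)
ValueError: zero-size array to reduction operation minimum which has no identity
```

Call:
send_rows([
  [-0.2,0,0,0,0,0,0],
  [-0.6,0,0,0,0,0,0],
  [-0.8,0,-1.0,0,0,0,0],
  [-0.9,0,-2.0,0,0,0,0],
  [-1.4,-1.0,-2.6,0,0,0,0],
])

```text
time_s: 42.95
position: [0.6128, 0.1285, 0.208]
tool_rot: [[0.013, 1.0, 0.003], [1.0, -0.013, 0.001], [0.001, 0.003, -1.0]]
ft_force: [-0.2, -0.8, 0.1]
grip_width: 0.0002
```

Run:
```python
from plan import *
st()
for n in("top","scene"):
    p,d=vision.get_image(n); crop(n,p,*(((170,90,360,250),4,"h5top") if n=="top" else ((300,80,510,290),3,"h5scene")))
go(keep(1.6,.07,.045,.18,False),Rt(-1))
go(keep(1.6,.07,.045,.079,False),Rt(-1))
```

```text
t 42.95 q [ 1.  30.4 63.7  0.1 85.7  1.7] p [0.6128 0.1285 0.208 ] z [ 0.003  0.001 -1.   ] y [ 1.    -0.013  0.003] F [-0.2 -0.8  0.1] g 0.2
row [np.float64(-0.24), np.float64(-1.86), np.float64(0.6), np.float64(0.01), np.float64(-0.01), np.float64(0.02)] rows>= 2.0 t 43.05 tcp [0.516 0.117 0.18 ]
row [np.float64(-0.24), np.float64(-1.86), np.float64(2.62), np.float64(0.01), np.float64(-0.01), np.float64(0.02)] rows>= 3.0 t 43.05 tcp [0.516 0.117 0.079]
```

View pics/h5scene.png

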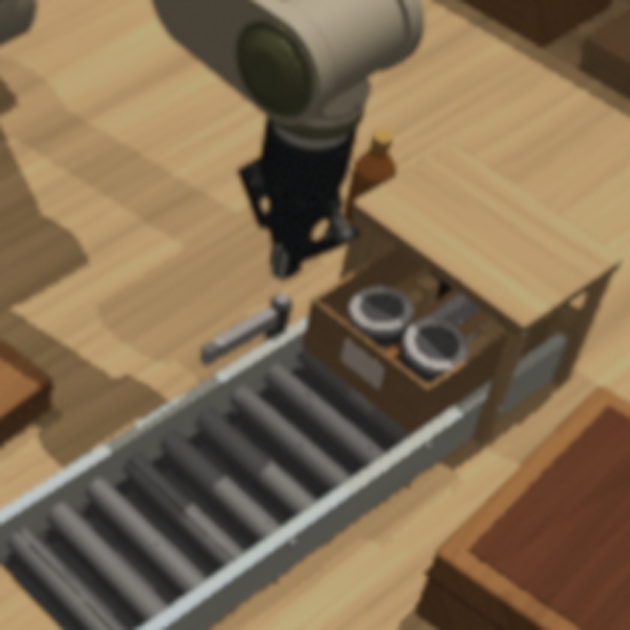

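View pics/h5top.png

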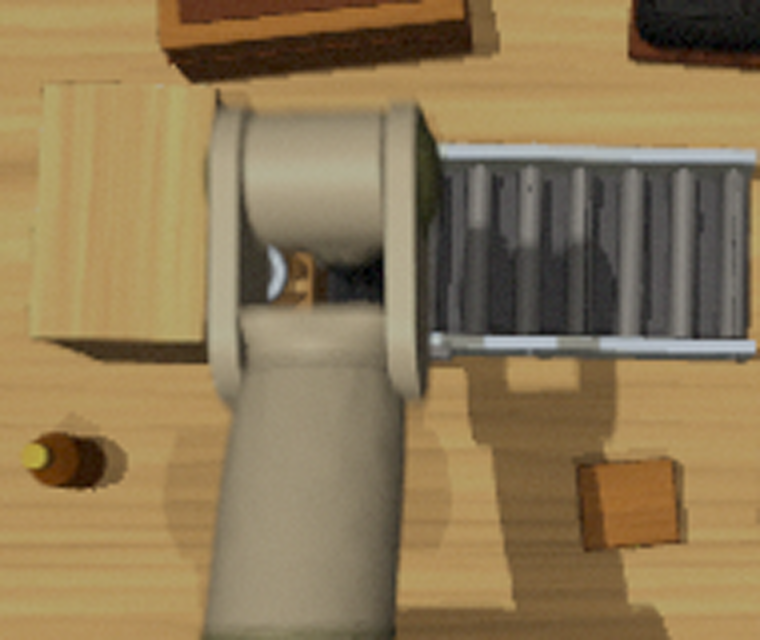

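Call:
send_rows([
  [-0.24,-1.86,0.3,0,0,0,0],
  [-0.24,-1.86,0.6,0,0,0,0],
  [-0.24,-1.86,1.4,0,0,0,0],
  [-0.24,-1.86,2.58,0,0,0,0],
  [-0.24,-1.86,2.58,0,0,0,0],
])

```text
time_s: 43.68
position: [0.5156, 0.1183, 0.0743]
tool_rot: [[0.013, 1.0, -0.011], [1.0, -0.013, 0.001], [0.001, -0.011, -1.0]]
ft_force: [-0.2, -0.2, 0.8]
grip_width: -0.0001
```

Run:
```python
from plan import *
st()
for th,r,d in [(1.55,.07,.024),(1.3,.07,.023),(1.05,.07,.023),(.8,.07,.022),(.55,.07,.021),(.3,.07,.019),(.15,.07,.018),(.05,.07,.018),(0,.07,.017)]:
    print(th,end=" ");go(keep(th,r,d,.079,False),Rt(-1))
```

```text
t 43.67 q [ 0.1 29.7 90.3  0.1 60.6  0.8] p [0.5156 0.1183 0.0743] z [-0.011  0.001 -1.   ] y [ 1.    -0.013 -0.011] F [-0.2 -0.2  0.8] g -0.1
1.55 row [np.float64(-0.07), np.float64(0.5), np.float64(-0.1), np.float64(-0.08), np.float64(-0.01), np.float64(0.03)] rows>= 1.0 t 43.67 tcp [0.54  0.115 0.079]
1.3 row [np.float64(-0.13), np.float64(0.88), np.float64(-0.1), np.float64(-0.08), np.float64(-0.01), np.float64(0.03)] rows>= 1.0 t 43.67 tcp [0.559 0.111 0.079]
1.05 row [np.float64(-0.1), np.float64(1.24), np.float64(-0.11), np.float64(-0.08), np.float64(-0.01), np.float64(0.03)] rows>= 2.0 t 43.67 tcp [0.578 0.112 0.079]
0.8 row [np.float64(0.03), np.float64(1.61), np.float64(-0.11), np.float64(-0.08), np.float64(-0.01), np.float64(0.03)] rows>= 2.0 t 43.67 tcp [0.596 0.119 0.079]
0.55 row [np.float64(0.25), np.float64(1.92), np.float64(-0.11), np.float64(-0.08), np.float64(-0.01), np.float64(0.03)] rows>= 2.0 t 43.67 tcp [0.612 0.129 0.079]
0.3 row [np.float64(0.56), np.float64(2.17), np.float64(-0.12), np.float64(-0.08), np.float64(-0.01), np.float64(0.03)] rows>= 2.0 t 43.67 tcp [0.625 0.145 0.079]
0.15 row [np.float64(0.77), np.float64(2.28), np.float64(-0.12), np.float64(-0.08), np.float64(-0.01), np.float64(0.03)] rows>= 2.0 t 43.67 tcp [0.63  0.155 0.079]
0.05 row [np.float64(0.91), np.float64(2.33), np.float64(-0.12), np.float64(-0.08), np.float64(-0.01), np.float64(0.03)] rows>= 3.0 t 43.67 tcp [0.633 0.162 0.079]
0 row [np.float64(1.0), np.float64(2.35), np.float64(-0.12), np.float64(-0.08), np.float64(-0.01), np.float64(0.03)] rows>= 3.0 t 43.67 tcp [0.634 0.166 0.079]
```

Call:
send_rows([
  [-0.07,0.5,-0.08,0,0,0,0],
  [-0.13,0.88,-0.08,0,0,0,0],
  [-0.1,1.24,-0.08,0,0,0,0],
  [0.03,1.61,-0.08,0,0,0,0],
  [0.25,1.92,-0.08,0,0,0,0],
])

```text
time_s: 44.3
position: [0.6154, 0.1296, 0.0838]
tool_rot: [[0.014, 1.0, 0.0], [1.0, -0.014, 0.001], [0.001, 0.0, -1.0]]
ft_force: [-0.3, 0.1, 0.1]
grip_width: -0.0003
```

Run:
```python
from plan import *
st()
for th,r,d in [(.3,.07,.019),(.15,.07,.018),(.05,.07,.018),(0,.07,.017)]:
    print(th,end=" ");go(keep(th,r,d,.079,False),Rt(-1))
for n in("top","scene"):
    p,d=vision.get_image(n); crop(n,p,*(((170,90,360,250),4,"i1top") if n=="top" else ((300,80,510,290),3,"i1scene")))
```

```text
t 44.3 q [ 1.1 37.1 73.1  0.1 69.9  1.9] p [0.6154 0.1296 0.0838] z [ 0.     0.001 -1.   ] y [ 1.    -0.014  0.   ] F [-0.3  0.1  0.1] g -0.3
0.3 row [np.float64(0.31), np.float64(0.18), np.float64(0.1), np.float64(0.0), np.float64(-0.01), np.float64(0.03)] rows>= 1.0 t 44.3 tcp [0.625 0.145 0.079]
0.15 row [np.float64(0.52), np.float64(0.29), np.float64(0.1), np.float64(0.0), np.float64(-0.01), np.float64(0.03)] rows>= 1.0 t 44.3 tcp [0.63  0.155 0.079]
0.05 row [np.float64(0.65), np.float64(0.34), np.float64(0.1), np.float64(0.0), np.float64(-0.01), np.float64(0.03)] rows>= 1.0 t 44.3 tcp [0.633 0.162 0.079]
0 row [np.float64(0.74), np.float64(0.36), np.float64(0.1), np.float64(0.0), np.float64(-0.01), np.float64(0.03)] rows>= 1.0 t 44.3 tcp [0.634 0.166 0.079]
```

View pics/i1scene.png

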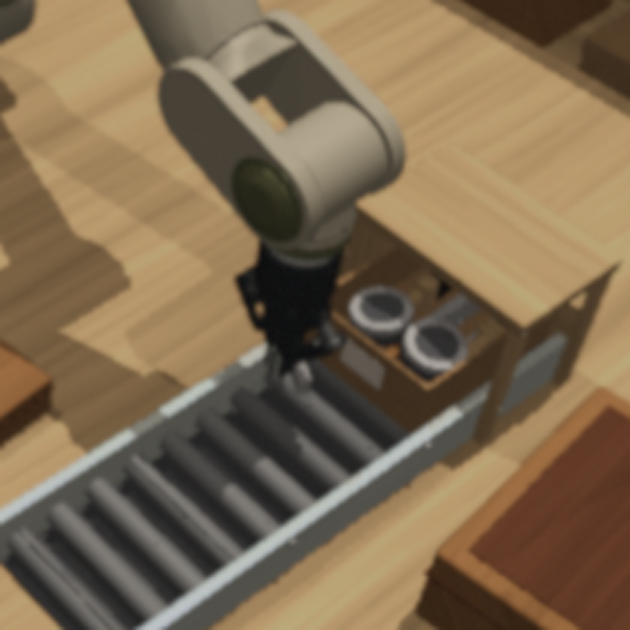

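Call:
send_rows([
  [0.25,0.15,0.05,0,0,0,0],
  [0.42,0.25,0.08,0,0,0,0],
  [0.55,0.3,0.08,0,0,0,0],
  [0.65,0.34,0.08,0,0,0,0],
  [0.68,0.34,0.08,0,0,0,0],
])

```text
time_s: 45.02
position: [0.6314, 0.1638, 0.077]
tool_rot: [[0.013, 1.0, -0.002], [1.0, -0.013, 0.001], [0.001, -0.002, -1.0]]
ft_force: [0.8, -0.6, 1.1]
grip_width: -0.0003
```

Call:
send_rows([
  [0.03,0,0,0,0,0,0],
  [0.06,0,0,0,0,0,0],
  [0.06,0,0,0,0,0,0],
])

```text
time_s: 45.4
position: [0.6313, 0.1665, 0.0771]
tool_rot: [[0.013, 1.0, -0.002], [1.0, -0.013, 0.001], [0.001, -0.002, -1.0]]
ft_force: [0.4, -0.0, 0.2]
grip_width: -0.0
```

Call:
send_rows([
  [0.03,0,0,0,0,0,0],
  [0.06,0,0,0,0,0,0],
  [0.06,0,0,0,0,0,0],
])

```text
time_s: 45.78
position: [0.6314, 0.1694, 0.0771]
tool_rot: [[0.013, 1.0, -0.002], [1.0, -0.013, 0.001], [0.001, -0.002, -1.0]]
ft_force: [0.9, -0.3, 0.0]
grip_width: -0.0004
```

Call:
send_rows([
  [0.03,0,0,0,0,0,0],
  [0.06,0,0,0,0,0,0],
  [0.06,0,0,0,0,0,0],
])

```text
time_s: 46.15
position: [0.6315, 0.1697, 0.0771]
tool_rot: [[0.014, 1.0, -0.003], [1.0, -0.014, -0.004], [-0.004, -0.003, -1.0]]
ft_force: [-1.4, -14.2, 1.9]
grip_width: 0.0002
```

Run:
```python
from plan import *
st()
for n in("top","scene"):
    p,d=vision.get_image(n); crop(n,p,*(((170,90,360,250),4,"i2top") if n=="top" else ((330,120,470,250),5,"i2scene")))
    w=cloud(n,d).reshape(-1,3)
    k=(w[:,0]>.54)&(w[:,0]<.68)&(w[:,1]>.13)&(w[:,1]<.2)&(w[:,2]>.09)&(w[:,2]<.101)
    q=w[k]
    if len(q)>10:print(n,len(q),cv2.minAreaRect((q[:,:2]*1000).astype(np.float32)))
```

```text
t 46.15 q [ 4.8 39.8 68.6 -0.2 71.9  5.7] p [0.6315 0.1697 0.0771] z [-0.003 -0.004 -1.   ] y [ 1.    -0.014 -0.003] F [ -1.4 -14.2   1.9] g 0.2
scene 77 ((615.6743774414062, 175.71470642089844), (120.08409118652344, 40.97551727294922), 3.478630781173706)
```

View pics/i2scene.png

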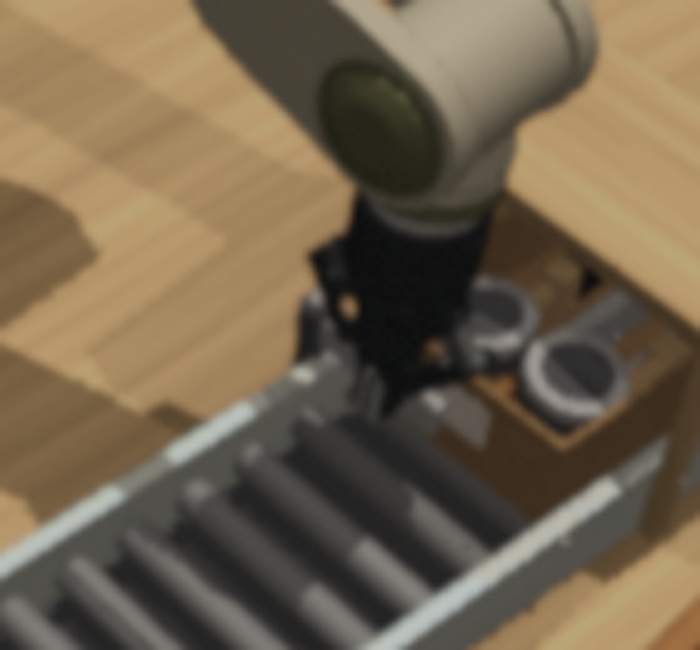

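Stop reached (14 N). Back off, rise and clear away to check.

Call:
send_rows([
  [-0.3,0,0,0,0,0,0],
  [-0.8,0,0,0,0,0,0],
  [-0.9,0,-1.1,0,0,0,0],
  [-1.0,0,-2.2,0,0,0,0],
  [-1.5,-0.5,-3.3,0,0,0,0],
])

```text
time_s: 46.88
position: [0.6071, 0.0988, 0.241]
tool_rot: [[0.012, 1.0, -0.002], [1.0, -0.012, 0.002], [0.002, -0.002, -1.0]]
ft_force: [0.1, -0.9, 0.1]
grip_width: 0.0
```

Call:
send_rows([
  [-1.0,-1.0,-0.5,0,0,0,0],
  [-2.0,-2.0,-1,0,0,0,0],
  [-3.0,-3.0,-1,0,0,0,0],
  [-4.0,-3.5,-1,0,0,0,0],
  [-4.0,-3.5,-1,0,0,0,0],
])

```text
time_s: 47.5
position: [0.4277, -0.1006, 0.2903]
tool_rot: [[0.016, 1.0, -0.001], [1.0, -0.016, 0.001], [0.001, -0.001, -1.0]]
ft_force: [0.3, -0.6, 0.2]
grip_width: 0.0001
```

Run:
```python
from plan import *
st()
for n in("top","scene"):
    p,d=vision.get_image(n); crop(n,p,*(((170,90,360,250),4,"j1top") if n=="top" else ((300,80,510,290),3,"j1scene")))
    cl=cloud(n,d);w=cl.reshape(-1,3)
    k=(w[:,0]>.54)&(w[:,0]<.68)&(w[:,1]>.13)&(w[:,1]<.195)&(w[:,2]>.085)&(w[:,2]<.102)
    q=w[k]; print(n,len(q),cv2.minAreaRect((q[:,:2]*1000).astype(np.float32)),cv2.fitLine(q[:,:2].astype(np.float32),cv2.DIST_HUBER,0,.001,.001).ravel())
    k=(w[:,0]>.59)&(w[:,0]<.73)&(w[:,1]>.19)&(w[:,1]<.225)&(w[:,2]>.106)&(w[:,2]<.116)
    q=w[k]; print("rear rim",len(q),np.percentile(q[:,1],[2,50,98]).round(4) if len(q) else 0)
    k=(w[:,0]>.58)&(w[:,0]<.735)&(w[:,1]>.2)&(w[:,1]<.27)&(w[:,2]>.05)
    print("zmax in carton",np.percentile(w[k][:,2],[50,99,100]).round(3))
    for l in("watch_case","scent"):
        for o in vision.masks_of(n,l)[:1]:
            q=cl[o["pixels"]];q=q[np.isfinite(q[:,0])];print(l,np.median(q,0).round(3))
```

```text
t 47.5 q [-28.7   8.2  83.6  -0.   88.3 -27.9] p [ 0.4277 -0.1006  0.2903] z [-0.001  0.001 -1.   ] y [ 1.    -0.016 -0.001] F [ 0.3 -0.6  0.2] g 0.1
top 124 ((607.6058349609375, 185.04310607910156), (109.19943237304688, 17.804414749145508), 0.7365723252296448) [0.9998408  0.01784234 0.61473256 0.18391548]
rear rim 59 [0.2022 0.2054 0.221 ]
zmax in carton [0.094 0.115 0.118]
watch_case [0.602 0.184 0.096]
scent [0.467 0.426 0.076]
scene 187 ((609.82470703125, 185.14468383789062), (110.28068542480469, 17.79197120666504), 1.1888877153396606) [0.9999054  0.01375369 0.6272016  0.18304318]
rear rim 107 [0.2    0.205  0.2117]
zmax in carton [0.094 0.113 0.117]
watch_case [ 0.443 -0.074  0.048]
scent [0.668 0.104 0.041]
```

View pics/j1scene.png

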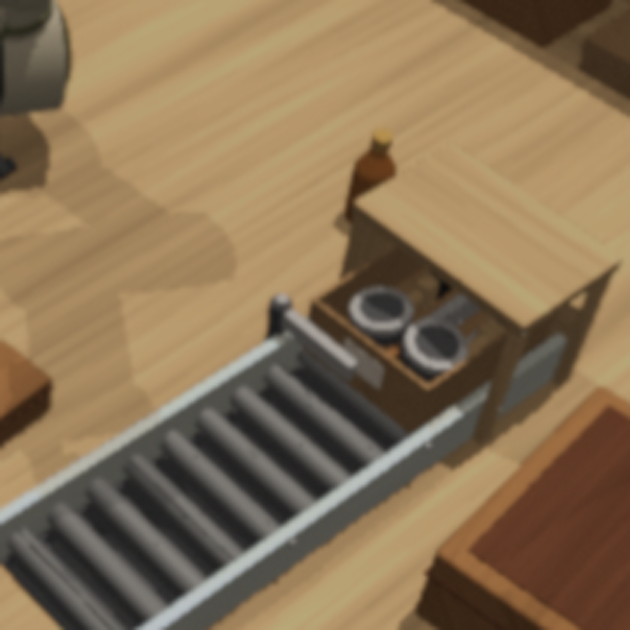

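View pics/j1top.png

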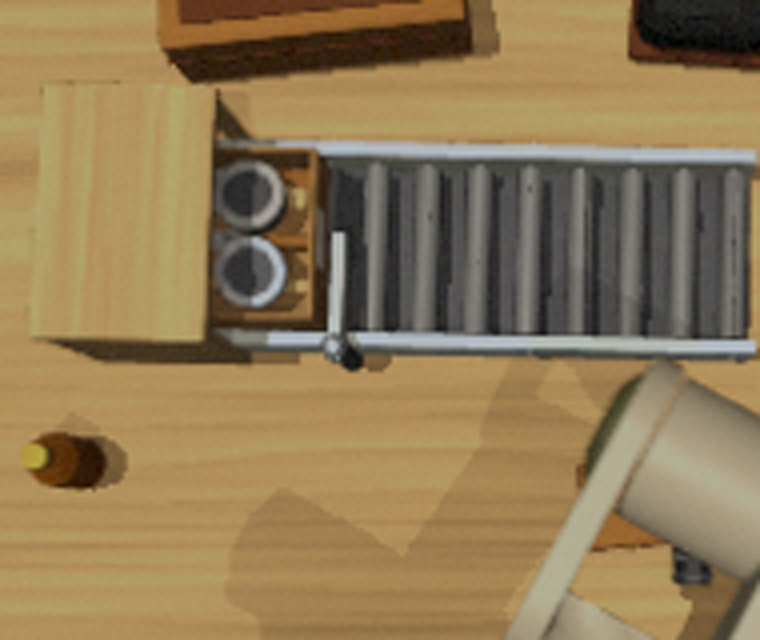

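Run:
```python
from rig import env
print(env.close_job())
```

```text
the job is handed in; nothing more can be done
None
```

The job is handed in at about 47.5 s of the 210 s allowed; `env.close_job()` gives no verdict, so I can't confirm a pass.

**What I did:**
- I pulled both shoehorns and both brushes from the holder and laid them lengthwise in the carton.
- I put both tins on top. One tin was knocked aside during the run, so I measured it again before gripping it.
- I opened the keeper along the near rail and pushed the carton along the rollers until it met the back stop at about 24 N.
- I swung the keeper shut against its own stop at about 14 N and moved the arm clear.

**Last checks:**
- **Carton:** its rear wall measured 0.202 m in world y, which is about +85 mm on the track, so it is home within a couple of millimetres.
- **Keeper:** the fitted arm lies straight across the lane, within about 2–3 degrees of shut.
- **Contents:** before the push, pictures showed all four tools lying down and both tins inside. Afterwards, the highest reading in the part standing out of the cubby was about 0.118 m. The carton rim is at 0.112 m, so I take that as depth noise on the rim. The front half is under the cubby top and could not be seen.
- **Watch case and scent bottle:** each was confirmed in place by one camera (watch case in the scene view, scent bottle in the top view). In the other view the network named a wrong thing: it took the keeper for the watch case and the track for the bottle. Nothing touched either one.

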